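# Put an empty carrier on the finishing line and hang a slotted board on it

## Robot

A 6-joint arm with a two-finger parallel gripper is mounted at the origin on the work surface. World frame = base frame: x ahead of the robot, y to its left, z up, the work surface at z = 0. Lengths are in m, angles in rad, forces in N, time in s.
With the tool pointing down it reaches from about 0.25 to 0.725 m from the base axis. Payload 4 kg.
Tool frame: the origin (TCP) lies on the centre line of the jaws, within the pads' length; the fingertips stand 14 mm ahead of it and the grasp point (between the pads) lies 5 mm behind it; z points along the fingers, x is the direction in which the jaws open and shut, and the axes are right-handed (so a half turn about z gives the same grasp; the last joint's range is limited). The gripper opens to 85 mm and grips with 20 to 120 N. Pads are 22 mm wide; open, the fingers measure 114 mm over their backs; the gripper's body (76 mm by 85 mm) begins 54 mm behind the grasp point. The pads swing forward as they close: fully open they stand 13 mm farther back than shut.
Start: joints at [1.201, 0.241, 0.005, 1.335, 0, 1.571], TCP at [0.181, 0.466, 0.245] pointing down, gripper open.
Joint ranges: [-2.72, 2.72], [-1.05, 1.87], [-1.09, 1.28], [-1.99, 2.15], [-1.42, 1.44], [-3.14, 3.14]. Speed limits (rad/s): [2.79, 2.79, 3.14, 3.14, 3.14, 3.14].

## Interface

Orientations are given as a unit quaternion [x, y, z, w].
In Python, from workcell import get_obs, optics, ticket gives the robot as it stands.
- The arm moves only by the shell command python3 -m inch 'ROWS'. ROWS is JSON, a list that holds one entry, the list of rows, each a list of 5 numbers: the finger opening in cm, from 0 to 8.54, then the shift along the tool's x, y, z in cm, then the turn about the tool's z in degrees. In form: [[[fingers, dx, dy, dz, roll], ...]]. A call has exactly 5 rows; each row is the pose to reach, as a shift and turn from the pose measured when the call began, along the tool's axes at that moment; what a row does not reach only later rows make up. A row lasts 1/8 s, in which the tool goes at most 62.5 mm and 10.7 degrees, less where a joint would pass 70% of its speed; a pose out of reach is approached as far as the arm can. A call with a gripper value outside its range is refused whole. The fingers move at their own pace and stop on an object; the grip force is fixed at half the most. Time passes only in rows, so rows that repeat a pose let the fingers close, or fill a call up. It gives the time, the measured TCP pose, the force and the opening at its end, in the units of the state.
- get_obs(): the state, without advancing time (a new reading comes with each control period).
- optics.camera(name): name is "scene" or "top" or "wrist"; returns (picture, depth): 480x640x3 uint8, red, green, blue; 480x640 float32, m along the optical axis (not along the pixel's ray), 0 where there is no reading.
- optics.camera_info(name): a dict with "vfov" (degrees; the focal length in pixels is half the picture's height over the tangent of half this angle, whatever the lens; pixels are square), "cx", "cy" (the principal point, pixels), "k1" (the pictures are not rectified: a ray, as slopes to the right and down, at radius r is drawn at 1 + k1 r^2 times it, then the intrinsics apply), "R" (3x3) and "t" (3): a world point X has camera coordinates R X + t. Camera axes: x right, y down, z forward; pixel columns grow to the right and rows downward; lengths in m; the calibration is good to about 2 mm. A picture is of the moment at which its call begins: read the wrist's pose just before it. camera_info takes no time and is no camera call; for the wrist camera it gives the pose at the moment of the call.
- ticket.job_done(): hands the job in, once; it reports no verdict.
The state is a dict: "clock": time; "joint_pos": joint angles; "joint_vel": joint speeds; "tau": joint torques, N m; "eef_pos": TCP position; "tool_rot": TCP orientation; "ft_force": force on the tool from outside, world axes, zero at the start; "ft_torque": the same for the moment, N m; "grip_width": finger opening in m.
Only numpy, scipy, OpenCV 4.12 (cv2) and the standard library are available. Lean on these libraries where they do the work, as an engineer would, in place of code of your own. Each camera call takes 0.05 s, during which the arm holds its last target.

## Task

The empty carrier is parked on the short return stand: lift it off and hook it over the lip of the conveyor rail, so that it sits fully down in the rail's trough between the two pusher dogs of the loading bay. Then take the tall slotted board from the rack and hang it on the carrier: slide its slot sideways over the neck of the headed pin and let it down until the pin is home in the top of the notch, printed face still turned away from the rail. Leave the other board and the things on the bench where they are.

Things in the scene. Friction and masses are not known exactly. Their poses are not given: they have to be found in the camera images.
- line_rail: Conveyor rail: long aluminium channel open at the top, fixed on posts (y = -330, +330 mm). Origin on the bench under the front face of its lip, midway between the two pusher dogs; z up, y along the rail, x from lip to rear wall. Carriers hang on its -x side, facing the robot. Front flange x 0 to 6 mm, z 105 to 216 mm; its top edge is the anti-jump lip. Rear wall x 36 to 42 mm, up to z 226 mm.
- bay (a point): Middle of the trough floor in the loading bay: (21, 0, 200) mm in the rail's frame. The floor spans x 6 to 36 mm at z 200 mm, 16 mm lower than the lip's top. The two pusher dogs are dark upright blocks in the trough, 12 mm long, centred 60 mm either side along y, top at z 245 mm.
- return_stand: Fixed short parking stand: 160 mm of the same channel (same section, heights and axes as the conveyor rail, no dogs) on a post with a foot plate. Origin on the bench under the front face of its lip, at mid length. The carrier starts hooked on it. Stand and rack may change sides.
- carrier: Loose steel carrier, 0.4 kg (varies by a quarter): upright flat bar 10 (x) x 40 (y) x 180 mm (z) with a hook at the back and a headed pin in front. Origin: centre of the bar's underside; z up, x towards the rail, y along it. Seated, its origin is about 12 mm in front (-x) of the lip's front face and 100 mm above the bench. Hanging free it leans about 2 degrees.
- tab (a point): Middle of the bare lifting tab, the top 50 mm of the bar (carrier z 130 to 180 mm), to be pinched across its 10 mm: (0, 0, 160) mm in the carrier's frame.
- carrier_foot (a point): Middle of the underside of the hook's nose: (26, 0, 100) mm in the carrier's frame. The hook: a 40 mm wide bridge at carrier z 122 to 130 mm runs from the bar to x = 31 mm, and its nose (x 21 to 31 mm) points down to z 100 mm. A heel at the bar's bottom (z 0 to 15 mm) stands out to x = 9 mm, so the 6 mm lip has 12 mm between heel and nose.
- pin_neck (a point): Middle of the pin's neck, on its axis: (-65, 0, 83) mm in the carrier's frame, axes as the carrier. The pin points to -x from the bar at z 78 mm, rising 4 degrees. Its neck is 8 mm thick and 20 mm long, between a shoulder (nearer the bar) and a head (at the tip), both 22 mm discs.
- rack: Fixed plywood board rack, 150 (x) x 110 (y) x 46 mm (z), origin at the centre of its underside. Two grooves along y, centred at x = -37.5 and +37.5 mm, 13 mm wide, floor at z 12 mm, 34 mm deep. One board stands in each; which is in which varies.
- slot_board: Loose tall white rigid foam board, 10 (x) x 90 (y) x 190 mm (z), 0.1 kg (varies by a quarter), print on its -x face. Origin: centre of its underside; z up. A slot 16 mm high (z 108 to 124 mm) is open at the +y edge and runs level to the middle, where it turns up into a notch 16 mm wide (y -8 to +8 mm) whose top is at z 140 mm.
- grip (a point): Good place to pinch the board across its 10 mm: (0, 0, 178) mm in the board's frame. 50 mm of whole board lie above the notch; keep fingers out of the lowest 15 mm of these, where the pin's discs come.
- notch (a point): Where the pin's axis lies in the board when home: (0, 0, 136) mm in the board's frame, axes as the board.
- slot_mouth (a point): Middle of the slot's open end at the board's +y edge: (0, 45, 116) mm in the board's frame.
- short_board: Loose bystander: shorter plain board without slot, 10 x 70 x 130 mm, origin at the centre of its underside, standing in the other groove of the rack. Leave it.
- primer_bottle: Loose bystander: white bottle, 64 mm diameter, 150 mm high, standing on the bench beyond the rail; origin at the centre of its underside. Leave it.
- squeegee: Loose bystander: flat wooden hand squeegee with a rubber blade, about 65 x 140 x 22 mm, lying on the bench between the stand and the rack; origin on its underside. Leave it.
- ink_tray: Loose bystander: empty grey plastic tray 90 x 140 x 40 mm on the bench beyond the rail; origin at the centre of its underside. Leave it.
Mind the look-alikes: they are no part of the job. What is shaped like the slot_board but blue is not meant.

How it is judged:
By the outcome, as a careful person would: the job done as asked, in the order asked, and still so for the second after the job is handed in, with the robot touching nothing.
It also fails if it takes over 70 s, if anything falls off the work surface, if the arm or the gripper's body presses on something with over 40 N, if the wrist force passes 120 N, or if a joint passes its speed limit or range.

## Working session

There is one attempt and no reset: what is moved stays moved. The work goes in short steps, Python scripts to look and compute and a shell command to move; the robot and the scene stay as the last step left them, time stands still between calls to the robot, and variables do not carry over. Pictures are saved under pics/ and viewed, and the job is handed in when it is done.

```bash
ls; mkdir -p pics; cat > h.py <<'E'
import numpy as np, cv2
from workcell import get_obs, optics, ticket
def snap(name,fn=None):
    info=optics.camera_info(name); pic,d=optics.camera(name)
    if fn: cv2.imwrite('pics/'+fn,pic[:,:,::-1]); np.savez('pics/'+fn+'.npz',pic=pic,d=d,**{k:np.array(v) for k,v in info.items()})
    return pic,d,info
def load(fn):
    z=np.load('pics/'+fn+'.npz'); return z['pic'],z['d'],{k:z[k] for k in('vfov','cx','cy','k1','R','t')}
def ray(info,u,v):
    f=240/np.tan(np.radians(float(info['vfov']))/2)
    K=np.array([[f,0,info['cx']],[0,f,info['cy']],[0,0,1]],float)
    p=cv2.undistortPoints(np.array([[[u,v]]],float),K,np.array([float(info['k1']),0,0,0]))[0,0]
    return np.array([p[0],p[1],1.0])
def pt(info,d,u,v):
    c=ray(info,u,v)*d; return np.array(info['R']).T@(c-np.array(info['t']))
def plane(info,u,v,z):
    R=np.array(info['R']);o=-R.T@np.array(info['t']);r=R.T@ray(info,u,v); return o+r*(z-o[2])/r[2]
def cloud(info,d):
    f=240/np.tan(np.radians(float(info['vfov']))/2)
    K=np.array([[f,0,info['cx']],[0,f,info['cy']],[0,0,1]],float)
    vv,uu=np.mgrid[0:480,0:640]
    p=cv2.undistortPoints(np.stack([uu,vv],-1).reshape(-1,1,2).astype(float),K,np.array([float(info['k1']),0,0,0]))[:,0]
    c=np.c_[p,np.ones(len(p))]*d.reshape(-1,1)
    w=(c-np.array(info['t']))@np.array(info['R']); w[d.reshape(-1)==0]=np.nan
    return w.reshape(480,640,3)
def proj(info,X):
    f=240/np.tan(np.radians(float(info['vfov']))/2)
    c=np.array(info['R'])@np.array(X)+np.array(info['t']);s=c[:2]/c[2];s=s*(1+float(info['k1'])*(s@s));return f*s+[float(info['cx']),float(info['cy'])]
E
python3 - <<'E'
from h import *
for n in('scene','top','wrist'):
    p,d,i=snap(n,n+'0.png'); print(n,{k:np.round(v,3).tolist() for k,v in i.items()},(d>0).mean())
print(get_obs())
E
```

```text
pics
scene {'vfov': 47.737, 'cx': 312.979, 'cy': 229.752, 'k1': -0.13, 'R': [[-0.716, 0.698, 0.019], [0.508, 0.54, -0.671], [-0.478, -0.471, -0.741]], 't': [0.403, -0.131, 1.444]} 0.9960481770833334
top {'vfov': 51.995, 'cx': 317.525, 'cy': 239.61, 'k1': -0.079, 'R': [[0.011, -1.0, -0.025], [-0.984, -0.007, -0.176], [0.175, 0.026, -0.984]], 't': [-0.045, 0.555, 1.308]} 0.9958854166666666
wrist {'vfov': 61.374, 'cx': 323.422, 'cy': 240.275, 'k1': -0.032, 'R': [[0.362, 0.932, -0.003], [0.889, -0.344, 0.301], [0.28, -0.112, -0.953]], 't': [-0.499, -0.04, 0.38]} 0.9959635416666667
{'clock': 0.15, 'joint_pos': array([1.20098587e+00, 2.41256688e-01, 4.02503910e-03, 1.33522857e+00,
       1.25143035e-05, 1.57080187e+00]), 'joint_vel': array([-1.14464830e-03, -1.32008575e-03,  2.35826512e-03,  1.30768126e-03,
       -4.62502166e-05, -1.98516942e-04]), 'tau': array([ 1.15314087e-03, -3.72633469e+01,  2.52639037e+01,  1.23569972e-02,
        1.11386687e-04, -1.58873183e-05]), 'eef_pos': array([0.1805454 , 0.46575922, 0.24460579]), 'tool_rot': array([ 8.25058466e-01,  5.65046755e-01, -6.89936040e-04,  4.64928982e-04]), 'ft_force': array([-0.10068828,  0.20600801, -0.90256913]), 'ft_torque': array([-0.03149754, -0.01458173,  0.00037694]), 'grip_width': 0.08537083007696226}
```

View pics/scene0.png

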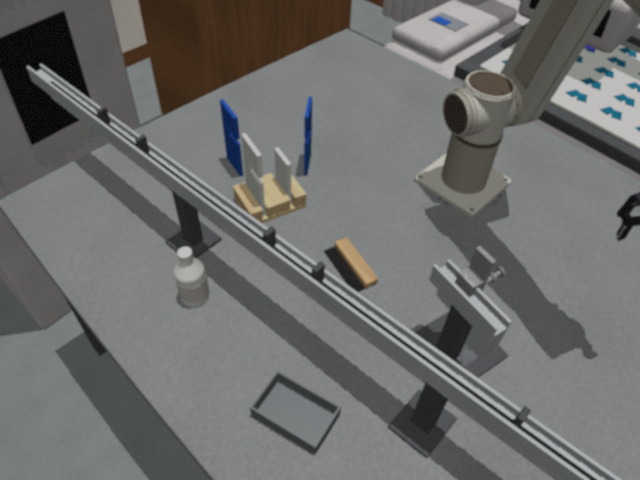

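View pics/top0.png

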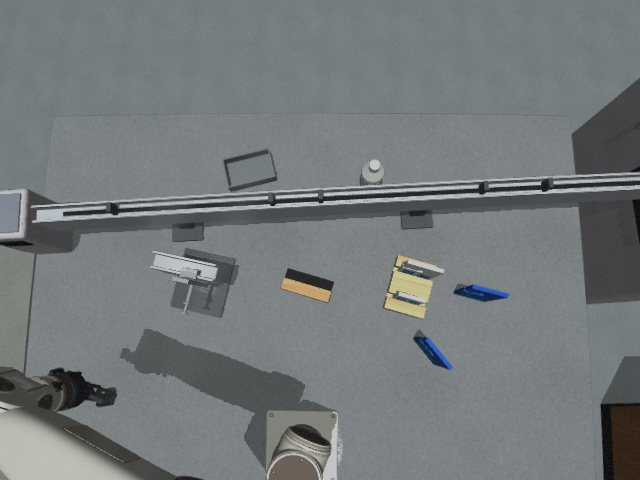

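View pics/wrist0.png

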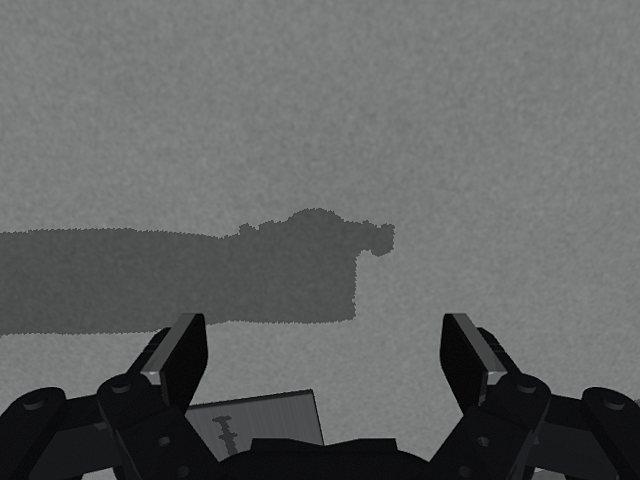

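Top view: the stand with carrier is at (187,275), the rack at (408,287), and the bay dogs at (272,198) and (321,196). Other blocks at (111,209), (484,188) and (547,184) are decoys. The blue look-alike boards are at (480,293) and (433,350).

```bash
python3 - <<'E'
from h import *
p,d,i=load('top0.png')
a=cv2.resize(p[235:325,140:250],None,fx=6,fy=6,interpolation=cv2.INTER_CUBIC)[:,:,::-1]; cv2.imwrite('pics/c1.png',a)
a=cv2.resize(p[245:330,370:520],None,fx=5,fy=5,interpolation=cv2.INTER_CUBIC)[:,:,::-1]; cv2.imwrite('pics/c2.png',a)
W=cloud(i,d)
def show(n,u,v): print(n,u,v,np.round(W[v,u]*1000,0))
for uv in [(111,205),(272,193),(321,191),(484,184),(547,181),(272,198),(321,196)]: show('dog',*uv)
for v in range(184,206): show('col296',296,v)
E
```

```text
dog 111 205 [604. 463. 240.]
dog 272 193 [634.  66. 243.]
dog 321 191 [639. -52. 245.]
dog 484 184 [ 659. -444.  243.]
dog 547 181 [ 672. -604.  234.]
dog 272 198 [621.  65. 246.]
dog 321 196 [626. -52. 244.]
col296 296 184 [728.  27.   2.]
col296 296 185 [725.  26.   1.]
col296 296 186 [723.  27.  -2.]
col296 296 187 [721.  27.  -4.]
col296 296 188 [718.  27.  -4.]
col296 296 189 [650.  10. 221.]
col296 296 190 [647.  10. 223.]
col296 296 191 [644.  10. 224.]
col296 296 192 [645.  11. 214.]
col296 296 193 [645.  11. 203.]
col296 296 194 [642.  11. 203.]
col296 296 195 [640.  11. 204.]
col296 296 196 [637.  11. 205.]
col296 296 197 [635.  11. 200.]
col296 296 198 [633.  11. 200.]
col296 296 199 [629.  11. 204.]
col296 296 200 [628.  11. 201.]
col296 296 201 [624.  11. 204.]
col296 296 202 [622.  11. 201.]
col296 296 203 [621.  11. 198.]
col296 296 204 [618.  11. 199.]
col296 296 205 [611.  10. 216.]
```

View pics/c1.png

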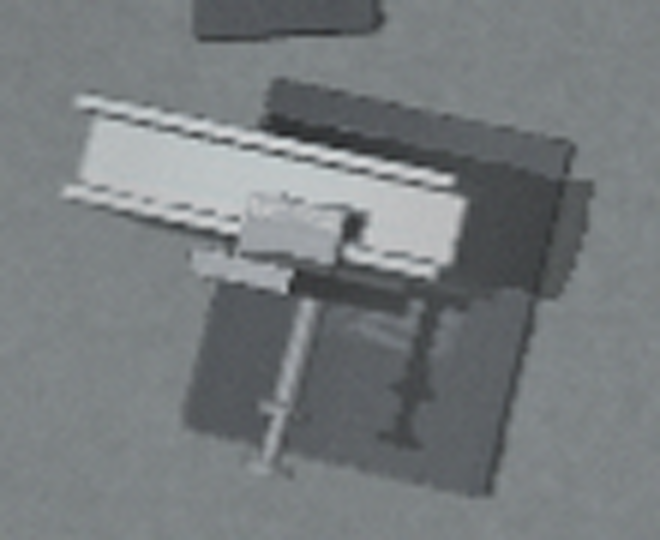

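View pics/c2.png

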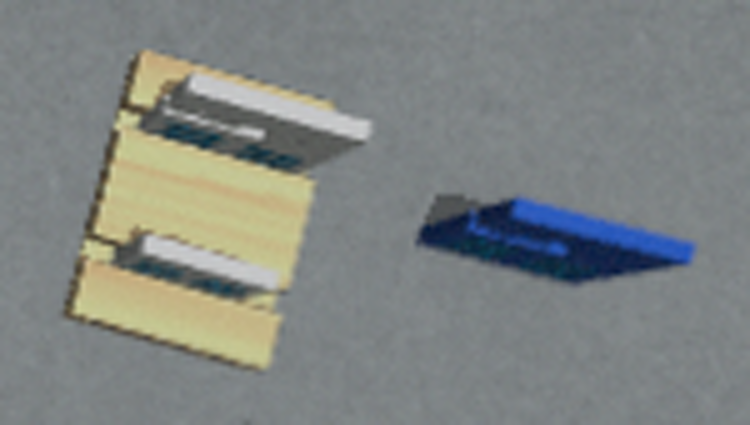

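The crops show carrier bar top (180,280) in the top image. In the rack, the tall white board with the slot is at about (426,268), in the far groove, slot opening to the image left (+y). The short one is at (410,298), and the blue look-alike is at (480,293). Now measure.

```bash
cat > m.py <<'E'
from h import *
p,d,i=load('top0.png'); W=cloud(i,d)
def rect(name,box,z0,z1,zp):
    u0,u1,v0,v1=box; m=np.zeros(d.shape,bool); m[v0:v1,u0:u1]=True
    m&=(W[...,2]>z0)&(W[...,2]<z1)
    n,l,s,c=cv2.connectedComponentsWithStats(m.astype(np.uint8))
    k=1+np.argmax(s[1:,4]); ys,xs=np.where(l==k)
    P=W[ys,xs]; Q=np.array([plane(i,x,y,zp)[:2] for x,y in zip(xs,ys)])
    r=cv2.minAreaRect((Q*1000).astype(np.float32)); 
    q=Q-Q.mean(0); ev,V=np.linalg.eigh(q.T@q); a=V[:,1]; 
    print(name,len(xs),'med z',np.round(np.median(P[:,2]),4),'rect',np.round(r[0],1),np.round(r[1],1),round(r[2],1),'mean',np.round(Q.mean(0)*1000,1),'axis yaw',np.round(np.degrees(np.arctan2(a[1],a[0])),2))
rect('cartop',(160,200,265,295),.262,.3,.279)
rect('bridge',(175,205,262,282),.222,.24,.230)
rect('slotboard',(390,450,250,285),.19,.22,.202)
rect('shortboard',(385,430,285,310),.13,.16,.142)
rect('dogA',(265,280,185,205),.235,.26,.245)
rect('dogB',(314,329,185,205),.235,.26,.245)
rect('rack',(380,440,250,325),.03,.056,.046)
# rail lines: lip front
def line(name,us,vs,z,zlo,zhi):
    out=[]
    for u in us:
        for v in range(vs[1],vs[0],-1):   # from bottom up
            if zlo<W[v,u,2]<zhi: out.append(plane(i,u,v+.5,z)[:2]);break
    o=np.array(out)*1000; c=np.polyfit(o[:,1],o[:,0],1); r=o[:,0]-np.polyval(c,o[:,1]); k=abs(r)<3
    c=np.polyfit(o[k,1],o[k,0],1); print(name,k.sum(),len(o),'x=%.2f + y*%.4f'%(c[1],c[0]),'yaw %.2f'%np.degrees(np.arctan(-c[0])),'res',r[k].std(), 'y range',o[:,1].min(),o[:,1].max())
line('rail',range(130,480),(180,215),.216,.208,.222)
line('stand',list(range(152,178))+list(range(199,214)),(245,285),.216,.205,.222)
E
python3 m.py
```

```text
cartop 84 med z 0.278 rect [419.1 265.9] [43.8  9.8] 78.5 mean [419.1 266. ] axis yaw 78.68
bridge 196 med z 0.2293 rect [438.4 262.5] [42.8 27. ] 76.7 mean [438.4 262.1] axis yaw 77.49
slotboard 183 med z 0.2012 rect [ 464.8 -303.7] [89.7 12. ] 73.8 mean [ 464.8 -303.6] axis yaw 73.75
shortboard 125 med z 0.1411 rect [ 393.8 -278.8] [69.  11.6] 73.6 mean [ 393.8 -279.3] axis yaw 73.74
dogA 55 med z 0.2441 rect [623.3  69.2] [25. 12.] 1.7 mean [623.5  70.1] axis yaw -175.63
dogB 54 med z 0.2438 rect [631.2 -49.4] [24.8  9.6] 0.5 mean [630.9 -49.3] axis yaw -178.0
rack 1531 med z 0.0455 rect [ 429.1 -291.4] [110. 152.] 74.3 mean [ 420.  -285.8] axis yaw 177.54
rail 350 350 x=606.60 + y*-0.0614 yaw 3.52 res 1.0051223047715006 y range -438.65903029621325 423.1813260871333
stand 35 41 x=380.49 + y*0.2014 yaw -11.39 res 1.2281905535204807 y range 207.28181133363552 357.63081315631774
```

Rail, stand and board agree with the given sizes and heights (280, 202, 142, 245 mm). For "carrier" there is only one candidate. For "slot board" the candidates were the white tall board (426,268), the white short board (410,298) and the blue ones (480,293) and (433,350). I chose the white tall one with a slot.

```bash
cat > to.py <<'E'
import sys
from h import *
from scipy.spatial.transform import Rotation as Ro
o=get_obs(); R=Ro.from_quat(o['tool_rot']).as_matrix(); p=o['eef_pos']
yaw=np.degrees(np.arctan2(R[1,0],R[0,0]))
print('t %.2f tcp mm'%o['clock'],np.round(p*1000,1),'yaw %.2f'%yaw,'tilt %.2f'%np.degrees(np.arccos(-R[2,2])),'F',np.round(o['ft_force'],1),'M',np.round(o['ft_torque'],2),'w %.1f'%(o['grip_width']*1000),'q',np.round(o['joint_pos'],2))
for a in sys.argv[1:]:
    x,y,z,w=map(float,a.split(',')); d=R.T@(np.array([x,y,z])/1000-p)*100
    print(a,'-> cm',np.round(d,2),'roll %.1f'%-((w-yaw+180)%360-180))
E
python3 to.py 419,266,340,-11.5
```

```text
t 0.15 tcp mm [180.5 465.8 244.6] yaw 68.81 tilt 0.10 F [-0.1  0.2 -0.9] M [-0.03 -0.01  0.  ] w 85.4 q [1.2  0.24 0.   1.34 0.   1.57]
419,266,340,-11.5 -> cm [-10.02  29.45  -9.52] roll 80.3
```

```bash
python3 -m inch '[[[8.5,0,1,-5,10],[8.5,-1,3,-9.5,20],[8.5,-2,8,-9.5,30],[8.5,-4,13,-9.5,40],[8.5,-6,18,-9.5,50]]]'; python3 to.py 419,266,340,-11.5
```

```text
clock: 0.78
eef_pos: [0.3277, 0.3438, 0.3395]
tool_rot: [0.987, 0.161, -0.0, 0.001]
ft_force: [0.7, 1.5, -0.4]
grip_width: 0.0849
t 0.78 tcp mm [327.7 343.8 339.5] yaw 18.52 tilt 0.11 F [ 0.7  1.5 -0.4] M [ 0.04 -0.08 -0.01] w 84.9 q [ 0.81  0.17  0.16  1.56 -0.    2.06]
419,266,340,-11.5 -> cm [ 6.19 10.28 -0.04] roll 30.0
```

```bash
python3 -m inch '[[[8.5,2,4,0,10],[8.5,4,7,0,20],[8.5,6.2,10.3,0,30],[8.5,6.2,10.3,0,30],[8.5,6.2,10.3,0,30]]]'; python3 to.py 419,266,255,-11.5; python3 -c "
from h import *
p,d,i=snap('wrist','w1.png')
print(proj(i,[.4191,.266,.28]))"
```

```text
clock: 1.4
eef_pos: [0.4188, 0.2659, 0.3392]
tool_rot: [0.995, -0.1, -0.001, 0.001]
ft_force: [0.2, -0.4, -0.3]
grip_width: 0.0848
t 1.40 tcp mm [418.8 265.9 339.2] yaw -11.43 tilt 0.15 F [ 0.2 -0.4 -0.3] M [ 0.03  0.05 -0.04] w 84.8 q [ 0.57  0.22  0.21  1.57 -0.    2.34]
419,266,255,-11.5 -> cm [ 0.03 -0.04  8.42] roll 0.1
[322.26180358 272.8955859 ]
```

View pics/w1.png

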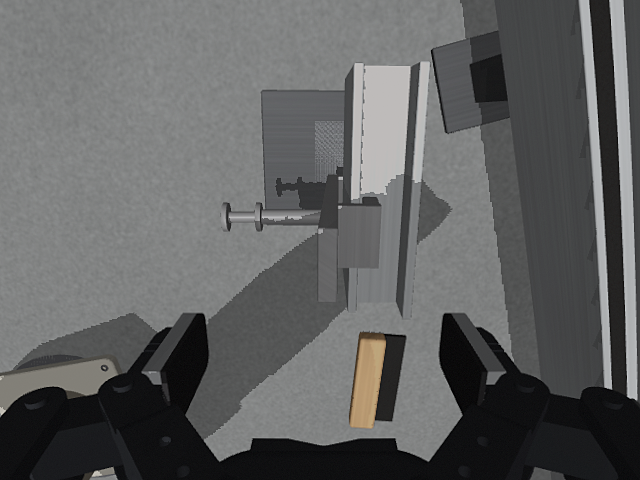

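Wrist view: bar top spans about (319–337, 230–302), pin tip at (226,217), stand trough to its right. The prediction was (322,273), so I'll check with depth.

```bash
cat > wm.py <<'E'
import sys
from h import *
def rect(W,i,box,z0,z1,zp,name=''):
    u0,u1,v0,v1=box; m=np.zeros(W.shape[:2],bool); m[v0:v1,u0:u1]=True
    m&=(W[...,2]>z0)&(W[...,2]<z1)
    n,l,s,c=cv2.connectedComponentsWithStats(m.astype(np.uint8)); k=1+np.argmax(s[1:,4]); ys,xs=np.where(l==k)
    Q=np.array([plane(i,x,y,zp)[:2] for x,y in zip(xs,ys)])
    r=cv2.minAreaRect((Q*1000).astype(np.float32)); q=Q-Q.mean(0); a=np.linalg.eigh(q.T@q)[1][:,1]
    print(name,len(xs),'medz %.1f'%(1000*np.median(W[ys,xs,2])),'rect',np.round(r[0],1),np.round(r[1],1),'mean',np.round(Q.mean(0)*1000,1),'axis %.2f'%(np.degrees(np.arctan2(a[1],a[0]))%180))
E
python3 - <<'E'
from wm import *
p,d,i=load('w1.png'); W=cloud(i,d)
rect(W,i,(300,350,220,310),.268,.29,.28,'top')
rect(W,i,(335,385,195,275),.222,.24,.23,'bridge')
E
```

```text
top 1568 medz 279.4 rect [422.7 270.5] [42.5  9.5] mean [422.7 271.1] axis 78.13
bridge 2754 medz 230.0 rect [440.8 265.4] [41.8 27.8] mean [441.7 266. ] axis 80.77
```

```bash
python3 to.py 421.5,269,255,-11.7; python3 -m inch '[[[8.5,0.2,-0.3,2,0.3],[8.5,0.2,-0.3,4.5,0.3],[8.5,0.2,-0.3,7,0.3],[8.5,0.2,-0.3,8.4,0.3],[8.5,0.2,-0.3,8.4,0.3]]]'; python3 to.py 421.5,269,255,-11.7
```

```text
t 1.45 tcp mm [418.6 266.2 339.4] yaw -11.38 tilt 0.13 F [0.7 0.1 0.1] M [-0.03 -0.02 -0.06] w 84.7 q [ 0.57  0.22  0.21  1.57 -0.    2.34]
421.5,269,255,-11.7 -> cm [ 0.24 -0.35  8.44] roll 0.3
clock: 2.08
eef_pos: [0.4199, 0.2688, 0.2547]
tool_rot: [0.995, -0.101, -0.001, 0.002]
ft_force: [-0.1, 0.4, 0.4]
grip_width: 0.085
t 2.08 tcp mm [419.9 268.8 254.7] yaw -11.59 tilt 0.25 F [-0.1  0.4  0.4] M [-0.07  0.04 -0.03] w 85.0 q [ 0.57  0.24  0.03  1.36 -0.    2.34]
421.5,269,255,-11.7 -> cm [ 0.15 -0.05 -0.03] roll 0.1
```

```bash
python3 -m inch '[[[4,0.1,0,0,0],[2,0.1,0,0,0],[0,0.1,0,0,0],[0,0.1,0,0,0],[0,0.1,0,0,0]]]'; python3 -m inch '[[[0,0,0,0,0],[0,0,0,0,0],[0,0,0,0,0],[0,0,0,0,0],[0,0,0,0,0]]]';python3 to.py; python3 -c "
from wm import *
p,d,i=snap('wrist','w2.png')
p,d,i=snap('top','t2.png')
"
```

```text
clock: 2.7
eef_pos: [0.4221, 0.2688, 0.2557]
tool_rot: [0.995, -0.101, 0.0, 0.001]
ft_force: [1.8, -0.4, 3.6]
grip_width: 0.0094
clock: 3.32
eef_pos: [0.4221, 0.2688, 0.2558]
tool_rot: [0.995, -0.101, 0.0, 0.001]
ft_force: [1.2, 0.2, 2.4]
grip_width: 0.0093
t 3.33 tcp mm [422.1 268.8 255.8] yaw -11.61 tilt 0.12 F [1.2 0.2 2.4] M [-0.14 -0.35 -0.01] w 9.3 q [ 0.57  0.24  0.03  1.36 -0.    2.34]
```

View pics/w2.png

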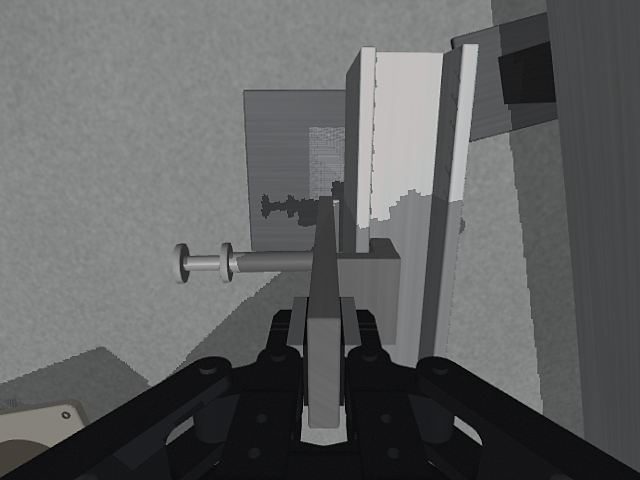

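Grip is on the bar (9.3 mm), pin visible at (180–230, 262), nothing else in the jaws. Lift straight up.

```bash
python3 -m inch '[[[0,0,0,-1,0],[0,0,0,-2.5,0],[0,0,0,-4.5,0],[0,0,0,-6.5,0],[0,0,0,-8.5,0]]]'; python3 to.py 594,8,340,3.5; python3 -c "
from h import *
snap('wrist','w3.png')
"
```

```text
clock: 4.05
eef_pos: [0.4219, 0.269, 0.342]
tool_rot: [0.995, -0.101, -0.0, 0.001]
ft_force: [0.0, -0.5, -3.4]
grip_width: 0.0095
t 4.05 tcp mm [421.9 269.  342. ] yaw -11.61 tilt 0.11 F [ 0.  -0.5 -3.4] M [ 0.02 -0.01  0.01] w 9.5 q [ 0.57  0.22  0.23  1.58 -0.    2.34]
594,8,340,3.5 -> cm [22.11 22.1   0.25] roll -15.1
```

View pics/w3.png

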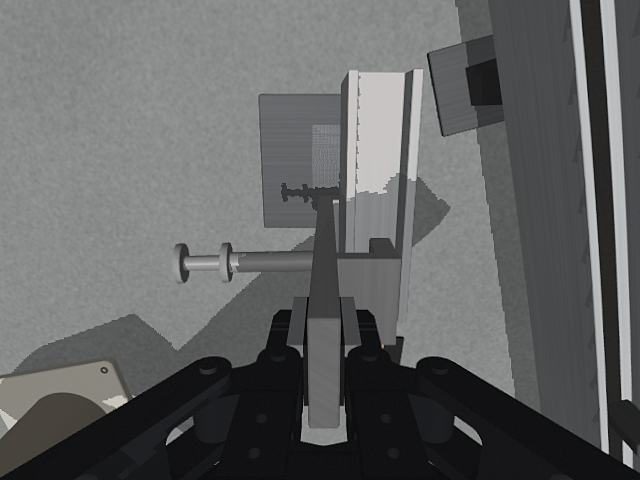

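```bash
python3 -m inch '[[[0,3,3,0,-3],[0,7,7,0,-6],[0,11,11,0,-9],[0,15,15,0,-12],[0,18,18,0,-15]]]'; python3 -m inch '[[[0,0,0,0,0],[0,0,0,0,0],[0,0,0,0,0],[0,0,0,0,0],[0,0,0,0,0]]]';python3 to.py 594,8,340,3.5; python3 -c "
from h import *
snap('wrist','w4.png')
"
```

```text
clock: 4.72
eef_pos: [0.5634, 0.0558, 0.3446]
tool_rot: [1.0, 0.031, 0.001, -0.0]
ft_force: [-0.1, 1.0, -3.9]
grip_width: 0.0052
clock: 5.35
eef_pos: [0.5631, 0.0562, 0.3449]
tool_rot: [1.0, 0.031, 0.002, 0.0]
ft_force: [-0.5, 0.5, -4.2]
grip_width: 0.0051
t 5.35 tcp mm [563.1  56.2 344.9] yaw 3.56 tilt 0.19 F [-0.5  0.5 -4.2] M [-0.24 -0.02 -0.01] w 5.1 q [ 0.1   0.36  0.43  1.63 -0.    1.61]
594,8,340,3.5 -> cm [2.78 5.01 0.5 ] roll 0.1
```

View pics/w4.png

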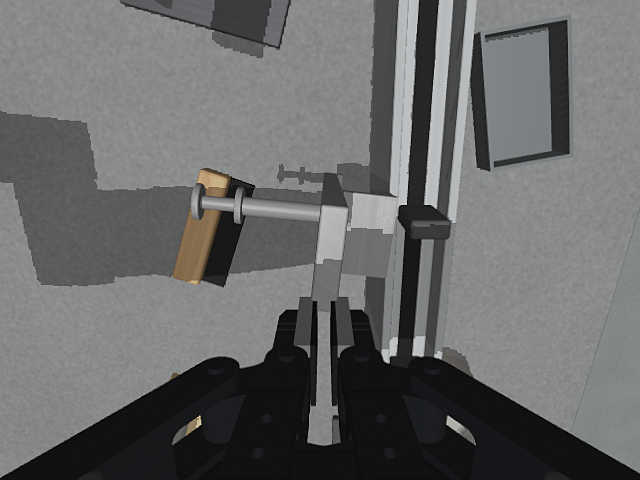

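The carrier slipped in the jaws: the bar is now at (330,205–300), held only at the pads' far edge, with opening 5.1 mm. Measure how it is held before doing anything.

```bash
python3 - <<'E'
from wm import *
p,d,i=load('w4.png'); W=cloud(i,d)
cv2.imwrite('pics/c4.png',cv2.resize(p[150:360,240:440],None,fx=2.8,fy=2.8,interpolation=cv2.INTER_CUBIC)[:,:,::-1])
for v in range(195,350,8): print(v,[ (u,*np.round(W[v,u]*1000).astype(int)) for u in (318,325,332,340)])
snap('scene','s4.png'); snap('top','t4.png')
E
```

```text
195 [(318, np.int64(560), np.int64(39), np.int64(2)), (325, np.int64(562), np.int64(100), np.int64(308)), (332, np.int64(565), np.int64(100), np.int64(306)), (340, np.int64(569), np.int64(99), np.int64(302))]
203 [(318, np.int64(560), np.int64(29), np.int64(0)), (325, np.int64(562), np.int64(102), np.int64(331)), (332, np.int64(564), np.int64(102), np.int64(330)), (340, np.int64(567), np.int64(101), np.int64(327))]
211 [(318, np.int64(560), np.int64(77), np.int64(242)), (325, np.int64(562), np.int64(100), np.int64(337)), (332, np.int64(564), np.int64(100), np.int64(336)), (340, np.int64(567), np.int64(100), np.int64(336))]
219 [(318, np.int64(560), np.int64(72), np.int64(240)), (325, np.int64(562), np.int64(97), np.int64(337)), (332, np.int64(564), np.int64(98), np.int64(337)), (340, np.int64(567), np.int64(97), np.int64(336))]
227 [(318, np.int64(560), np.int64(83), np.int64(297)), (325, np.int64(562), np.int64(95), np.int64(338)), (332, np.int64(565), np.int64(95), np.int64(337)), (340, np.int64(567), np.int64(95), np.int64(337))]
235 [(318, np.int64(560), np.int64(91), np.int64(33
[... 2494 characters left out ...]
.int64(354))]
331 [(318, np.int64(570), np.int64(-143), np.int64(1)), (325, np.int64(579), np.int64(-143), np.int64(0)), (332, np.int64(566), np.int64(67), np.int64(360)), (340, np.int64(569), np.int64(67), np.int64(360))]
339 [(318, np.int64(571), np.int64(-155), np.int64(1)), (325, np.int64(580), np.int64(-155), np.int64(0)), (332, np.int64(566), np.int64(68), np.int64(366)), (340, np.int64(568), np.int64(67), np.int64(365))]
347 [(318, np.int64(572), np.int64(-167), np.int64(1)), (325, np.int64(581), np.int64(-167), np.int64(0)), (332, np.int64(566), np.int64(66), np.int64(368)), (340, np.int64(568), np.int64(66), np.int64(368))]<stdin>:4: RuntimeWarning: invalid value encountered in cast
```

View pics/c4.png

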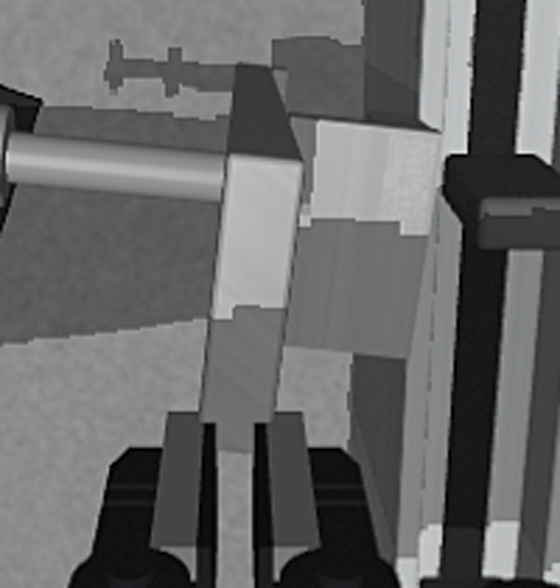

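View pics/s4.png

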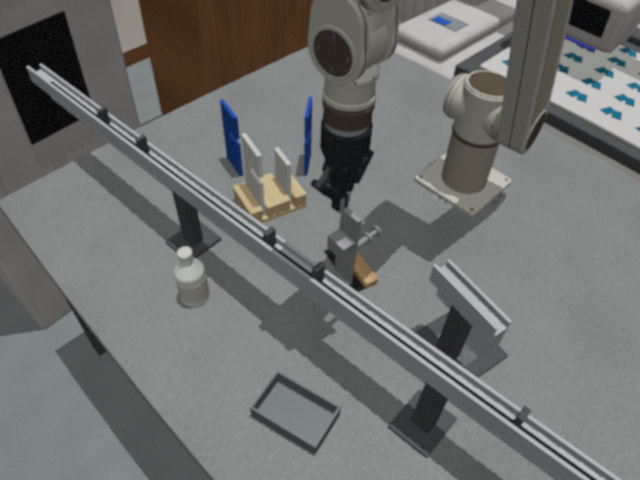

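View pics/t4.png

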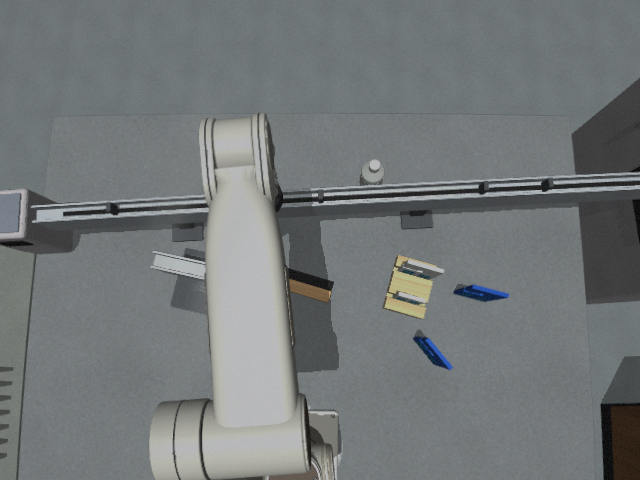

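```bash
python3 - <<'E'
from wm import *
p,d,i=snap('wrist','w5.png'); W=cloud(i,d)
rect(W,i,(300,350,200,300),.328,.345,.337,'top')
rect(W,i,(335,410,180,300),.275,.30,.287,'bridge')
# tilt: fit plane top
m=np.zeros(d.shape,bool); m[215:295,316:345]=1; m&=(W[...,2]>.328)&(W[...,2]<.345); P=W[m]
A=np.c_[P[:,:2]-P[:,:2].mean(0),np.ones(len(P))]; print('slopes',np.linalg.lstsq(A,P[:,2],rcond=None)[0])
m=np.zeros(d.shape,bool); m[195:280,350:390]=1; m&=(W[...,2]>.275)&(W[...,2]<.30); P=W[m]
A=np.c_[P[:,:2]-P[:,:2].mean(0),np.ones(len(P))]; print('bridge slopes',np.linalg.lstsq(A,P[:,2],rcond=None)[0])
E
python3 to.py
```

```text
top 2924 medz 340.1 rect [562.6  85.5] [17.8 37.4] mean [564.6  85.8] axis 86.94
bridge 3954 medz 290.5 rect [583.6  83.9] [31.1 41. ] mean [585.2  86. ] axis 90.05
slopes [0.04137356 0.08703972 0.3402967 ]
bridge slopes [0.00938599 0.08687107 0.29010333]
t 5.55 tcp mm [563.3  56.2 344.8] yaw 3.52 tilt 0.19 F [-0.   0.5 -3.2] M [-0.    0.02  0.08] w 4.9 q [0.1  0.36 0.43 1.63 0.   1.61]
```

View pics/w5.png

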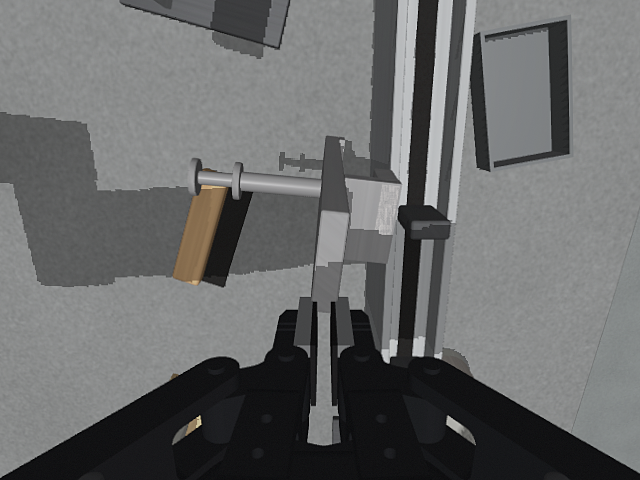

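```bash
python3 - <<'E'
from h import *
for n in('s4.png',):
    p,d,i=load(n); cv2.imwrite('pics/c5.png',cv2.resize(p[180:300,280:420],None,fx=5,fy=5,interpolation=cv2.INTER_CUBIC)[:,:,::-1])
E
```

```text
(no output)
```

View pics/c5.png

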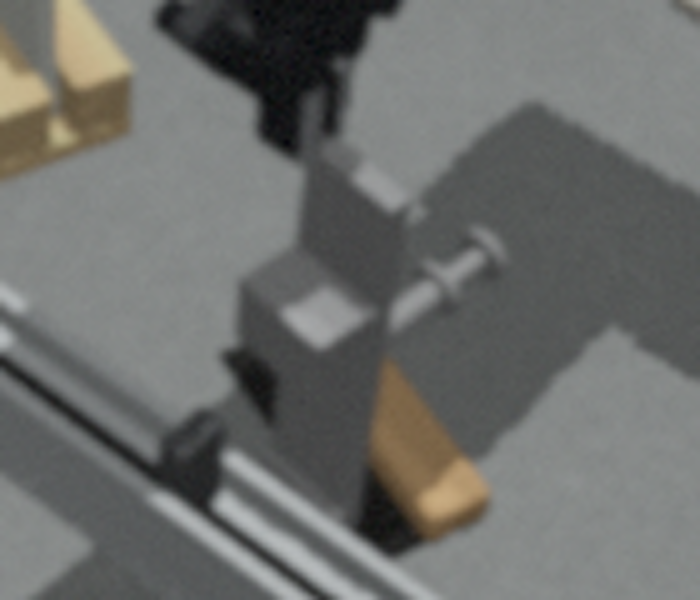

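The carrier is swinging about the pinched corner (5° now). It has to be hooked soon, and gently. First, the lip position from the same wrist picture (this costs no robot time).

```bash
python3 - <<'E'
from h import *
for fn in('w4.png','w5.png'):
    p,d,i=load(fn); W=cloud(i,d)
    for v in list(range(40,180,20))+[290,310,330]:
        row=W[v]; k=[u for u in range(375,440) if .210<row[u,2]<.222]
        if k:
            a=plane(i,k[0]-.5,v,.216)*1000
            print(fn,v,k[0],k[-1],np.round(a[:2],1),'lip from top cam: %.1f'%(606.6-.0614*a[1]),np.round(np.median(row[k,2])*1000,1))
E
```

```text
w4.png 40 394 405 [597.9 176. ] lip from top cam: 595.8 215.8
w4.png 60 393 404 [598.5 165.2] lip from top cam: 596.5 215.6
w4.png 80 394 403 [600.3 154.2] lip from top cam: 597.1 216.2
w4.png 100 393 403 [600.9 142.8] lip from top cam: 597.8 216.1
w4.png 120 392 402 [601.6 131.1] lip from top cam: 598.5 215.9
w4.png 140 391 401 [602.3 119.2] lip from top cam: 599.3 215.8
w4.png 160 390 400 [603.  106.9] lip from top cam: 600.0 216.3
w4.png 290 383 438 [608.   17.6] lip from top cam: 605.5 216.2
w4.png 310 382 436 [609.    2.2] lip from top cam: 606.5 216.5
w4.png 330 381 433 [609.9 -13.8] lip from top cam: 607.5 215.9
w5.png 40 394 405 [598.1 176.1] lip from top cam: 595.8 215.7
w5.png 60 393 404 [598.7 165.3] lip from top cam: 596.5 215.5
w5.png 80 394 403 [600.5 154.3] lip from top cam: 597.1 216.4
w5.png 100 392 403 [600.5 142.9] lip from top cam: 597.8 215.5
w5.png 120 391 402 [601.2 131.2] lip from top cam: 598.5 215.7
w5.png 140 390 400 [601.8 119.3] lip from top cam: 599.3 216.1
w5.png 160 389 399 [602.5 107. ] lip from top cam: 600.0 216.0
w5.png 290 383 437 [608.1  17.8] lip from top cam: 605.5 216.3
w5.png 310 382 436 [609.    2.4] lip from top cam: 606.5 216.2
w5.png 330 381 433 [610.  -13.6] lip from top cam: 607.4 215.8
```

```bash
python3 -m inch '[[[0,0.1,0.2,0,0],[0,0.3,0.6,0,0],[0,0.5,1.0,0,0],[0,0.7,1.5,0,0],[0,0.9,2.0,0,0]]]'; python3 - <<'E'
from wm import *
p,d,i=snap('wrist','w6.png'); W=cloud(i,d)
rect(W,i,(300,350,180,300),.320,.36,.338,'top')
E
python3 to.py
```

```text
clock: 6.18
eef_pos: [0.5737, 0.0363, 0.3447]
tool_rot: [1.0, 0.031, 0.002, -0.001]
ft_force: [-0.2, -0.0, -2.8]
grip_width: 0.0046
top 2986 medz 338.6 rect [573.   66.8] [17.7 38.8] mean [574.9  66.7] axis 87.40
t 6.22 tcp mm [574.   35.7 344.6] yaw 3.47 tilt 0.19 F [ 0.3 -0.5 -2.8] M [-0.17 -0.03  0.03] w 5.4 q [0.06 0.38 0.46 1.64 0.   1.57]
```

View pics/w6.png

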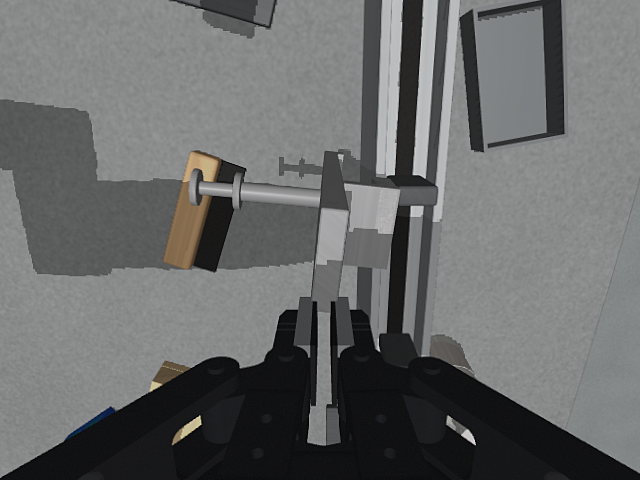

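```bash
python3 -m inch '[[[0,0.1,0.4,0,0],[0,0.2,1.0,0,0],[0,0.3,1.7,0,0],[0,0.4,2.4,0,0],[0,0.5,3.1,0,0]]]'; python3 -m inch '[[[0,0.2,0.2,0,0],[0,0.5,0.3,0,0],[0,0.8,0.3,0,0],[0,1.0,0.3,0,0],[0,1.1,0.3,0,0]]]'; python3 - <<'E'
from wm import *
p,d,i=snap('wrist','w7.png'); W=cloud(i,d)
rect(W,i,(300,350,180,300),.320,.36,.338,'top')
rect(W,i,(335,410,160,300),.270,.302,.287,'bridge')
for v in list(range(20,180,30)):
        row=W[v]; k=[u for u in range(345,440) if .210<row[u,2]<.222]
        if k: print(v,k[0],k[-1],np.round(plane(i,k[0]-.5,v,.216)*1000,1))
E
python3 to.py
```

```text
clock: 6.85
eef_pos: [0.5809, 0.0045, 0.3446]
tool_rot: [1.0, 0.03, 0.002, -0.0]
ft_force: [-0.3, 0.6, -3.5]
grip_width: 0.005
clock: 7.48
eef_pos: [0.5923, 0.0024, 0.3446]
tool_rot: [1.0, 0.03, 0.002, -0.0]
ft_force: [-0.3, 0.3, -3.2]
grip_width: 0.005
top 2980 medz 338.6 rect [591.5  32.8] [17.7 38.4] mean [593.4  32.9] axis 87.33
bridge 4238 medz 288.9 rect [610.1  29.7] [43.5 31. ] mean [613.5  30.8] axis 94.47
20 352 416 [601.9 131.1 216. ]
50 352 415 [603.2 115.2 216. ]
80 351 412 [603.9  98.7 216. ]
110 351 411 [605.2  81.6 216. ]
140 350 359 [606.   63.8 216. ]
170 349 408 [606.8  45.3 216. ]
t 7.53 tcp mm [592.3   2.3 344.5] yaw 3.48 tilt 0.18 F [-0.   0.1 -3.8] M [-0.1  -0.01  0.05] w 4.9 q [0.   0.42 0.52 1.66 0.   1.51]
```

View pics/w7.png

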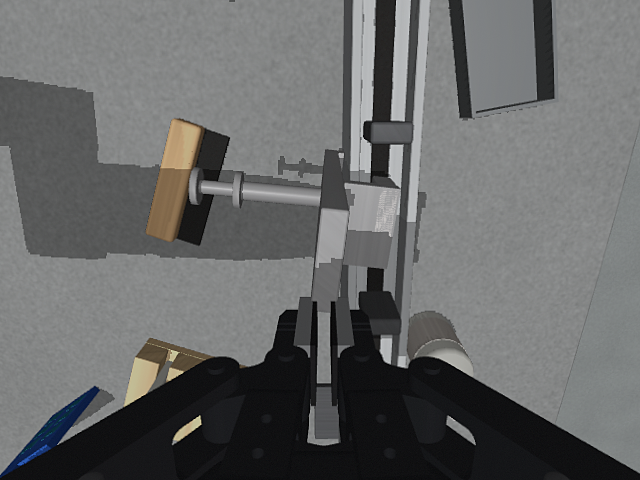

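```bash
cat > bar.py <<'E'
from wm import *
import sys
p,d,i=load(sys.argv[1]); W=cloud(i,d)
b=list(map(int,sys.argv[2].split(','))); z0,z1=map(float,sys.argv[3].split(','))
m=np.zeros(d.shape,bool); m[b[2]:b[3],b[0]:b[1]]=1; m&=(W[...,2]>z0)&(W[...,2]<z1)
P=W[m]; 
best=None; rng=np.random.default_rng(0)
for _ in range(300):
    q=P[rng.choice(len(P),3,False)]; n=np.cross(q[1]-q[0],q[2]-q[0]); L=np.linalg.norm(n)
    if L<1e-6: continue
    n/=L
    if abs(n[2])<.95: continue
    r=abs((P-q[0])@n); k=(r<.002)
    if best is None or k.sum()>best.sum(): best=k
P=P[best]; c=P.mean(0); n=np.linalg.svd(P-c,full_matrices=False)[2][2]; n*=np.sign(n[2])
r=cv2.minAreaRect((P[:,:2]*1000).astype(np.float32)); 
q=P[:,:2]-c[:2]; a=np.linalg.eigh(q.T@q)[1][:,1]
print('n',np.round(n,3),'tilt x,y deg',np.round(np.degrees(n[:2]),1),'centre',np.round(c*1000,1),'rect',np.round(r[0],1),np.round(r[1],1),'axis %.1f'%(np.degrees(np.arctan2(a[1],a[0]))%180),len(P))
E
python3 bar.py w7.png 305,355,195,310 .325,.355; python3 bar.py w7.png 340,405,175,275 .27,.305; python3 bar.py w6.png 305,355,195,310 .325,.355
```

```text
n [-0.02 -0.02  1.  ] tilt x,y deg [-1.2 -1.2] centre [593.4  29.8 338.7] rect [595.3  28.6] [39.4 15.9] axis 87.5 2868
n [-0.013 -0.025  1.   ] tilt x,y deg [-0.7 -1.4] centre [613.6  29.9 289. ] rect [611.2  28.4] [40.7 28. ] axis 91.6 3927
n [-0.017 -0.015  1.   ] tilt x,y deg [-0.9 -0.9] centre [574.9  63.7 338.7] rect [575.1  62.7] [39.1 15.9] axis 87.9 2886
```

```bash
python3 -m inch '[[[0,0.05,0,0.3,-1],[0,0.1,0,0.8,-2],[0,0.15,0,1.4,-3],[0,0.2,0,2.0,-4],[0,0.25,0,2.5,-5]]]'; python3 - <<'E'
from wm import *
p,d,i=snap('wrist','w8.png'); W=cloud(i,d)
for v in list(range(20,180,30))+[290,310]:
        row=W[v]; k=[u for u in range(345,440) if .210<row[u,2]<.222]
        if k: print(v,k[0],k[-1],np.round(plane(i,k[0]-.5,v,.216)*1000,1))
E
python3 to.py;python3 bar.py w8.png 305,355,195,310 .30,.33; python3 bar.py w8.png 340,405,175,275 .245,.280
```

```text
clock: 8.15
eef_pos: [0.5947, 0.0025, 0.3189]
tool_rot: [0.997, 0.074, 0.001, -0.0]
ft_force: [-0.5, -0.1, -3.4]
grip_width: 0.0051
20 371 439 [601.7 127.6 216. ]
50 369 439 [603.2 113.3 216. ]
80 365 435 [603.8  98.4 216. ]
110 362 430 [604.9  82.9 216. ]
140 358 376 [605.4  66.8 216. ]
170 355 422 [606.6  50.1 216. ]
290 345 402 [613.2 -24.4 216. ]
310 395 399 [647.  -33.5 216. ]
t 8.20 tcp mm [594.6   2.5 318.2] yaw 8.57 tilt 0.09 F [-1.1  0.2 -4.6] M [-0.1   0.04 -0.04] w 5.0 q [0.   0.42 0.45 1.6  0.   1.43]
n [-0.035 -0.025  0.999] tilt x,y deg [-2.  -1.4] centre [593.5  29.8 313.1] rect [595.3  28.9] [38.8 15.7] axis 92.8 2870
n [-0.007 -0.028  1.   ] tilt x,y deg [-0.4 -1.6] centre [613.5  31.7 263.4] rect [611.3  30.2] [28.1 40.7] axis 96.7 3915
```

View pics/w8.png

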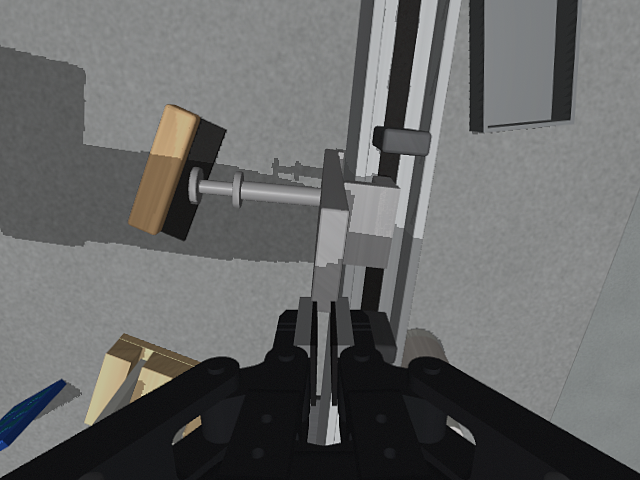

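```bash
python3 -m inch '[[[0,0,0,0.4,0],[0,0,0,0.9,0],[0,0,0,1.4,0],[0,0,0,1.9,0],[0,0,0,2.4,0]]]'; python3 to.py; python3 -m inch '[[[0,0,0,0.3,0],[0,0,0,0.5,0],[0,0,0,0.7,0],[0,0,0,0.9,0],[0,0,0,0.9,0]]]';  python3 to.py; python3 - <<'E'
from h import *
snap('wrist','w9.png');snap('scene','s9.png')
E
python3 bar.py w9.png 305,355,195,310 .26,.30; python3 bar.py w9.png 340,405,175,275 .205,.250
```

```text
clock: 8.82
eef_pos: [0.5946, 0.0025, 0.2939]
tool_rot: [0.997, 0.075, 0.001, -0.0]
ft_force: [0.1, -0.3, -3.7]
grip_width: 0.0051
t 8.82 tcp mm [594.6   2.5 293.9] yaw 8.56 tilt 0.09 F [ 0.1 -0.3 -3.7] M [-0.09 -0.04  0.04] w 5.1 q [0.   0.42 0.39 1.53 0.   1.43]
clock: 9.45
eef_pos: [0.5947, 0.0025, 0.286]
tool_rot: [0.997, 0.075, 0.002, -0.0]
ft_force: [-3.0, 0.4, 3.5]
grip_width: 0.0051
t 9.45 tcp mm [594.7   2.5 286. ] yaw 8.56 tilt 0.18 F [-3.   0.4  3.5] M [-0.11  0.45  0.01] w 5.1 q [0.   0.42 0.37 1.51 0.   1.43]
n [-0.015 -0.025  1.   ] tilt x,y deg [-0.9 -1.4] centre [593.3  29.8 280.4] rect [595.3  28.7] [39.7 15.7] axis 92.9 2875
n [-0.012 -0.028  1.   ] tilt x,y deg [-0.7 -1.6] centre [613.3  31.8 230.6] rect [611.1  30.2] [28.  40.6] axis 96.9 3935
```

View pics/w9.png

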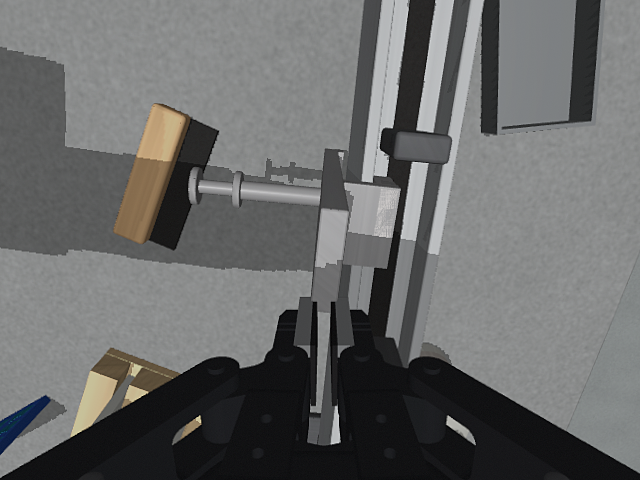

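The bridge top is at 230.6 and the bar top at 280.4, and the weight has transferred to the rail. The carrier is in the trough, so open the jaws and go up.

```bash
python3 -m inch '[[[2,0,0,0,0],[3,0,0,0,0],[5,0,0,0,0],[5,0,0,-1,0],[5,0,0,-3,0]]]'; python3 -m inch '[[[6,0,0,-2,0],[8.5,0,0,-5,0],[8.5,0,0,-6,0],[8.5,0,0,-6,0],[8.5,0,0,-6,0]]]'; python3 to.py; python3 - <<'E'
from h import *
snap('wrist','w10.png');snap('scene','s10.png')
E
```

```text
clock: 10.18
eef_pos: [0.5942, 0.0025, 0.3159]
tool_rot: [0.997, 0.075, 0.001, -0.0]
ft_force: [0.1, 0.7, -0.1]
grip_width: 0.05
clock: 10.8
eef_pos: [0.5939, 0.0025, 0.3747]
tool_rot: [0.997, 0.075, -0.0, -0.0]
ft_force: [-0.3, 0.4, -0.1]
grip_width: 0.0852
t 10.80 tcp mm [593.9   2.5 374.7] yaw 8.56 tilt 0.06 F [-0.3  0.4 -0.1] M [-0.01 -0.03 -0.02] w 85.2 q [0.   0.44 0.62 1.75 0.   1.43]
```

View pics/w10.png

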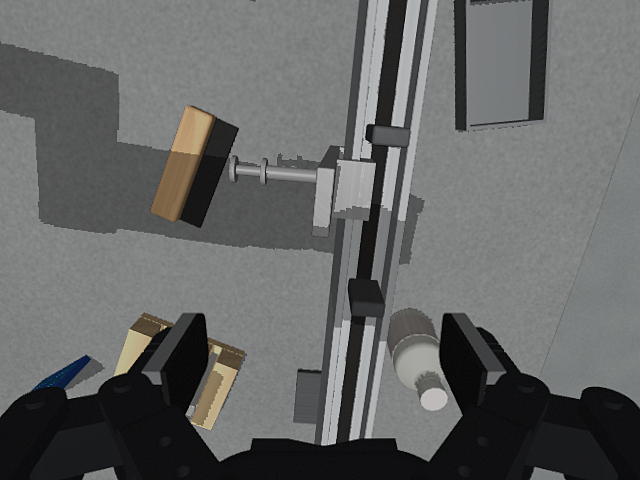

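View pics/s10.png

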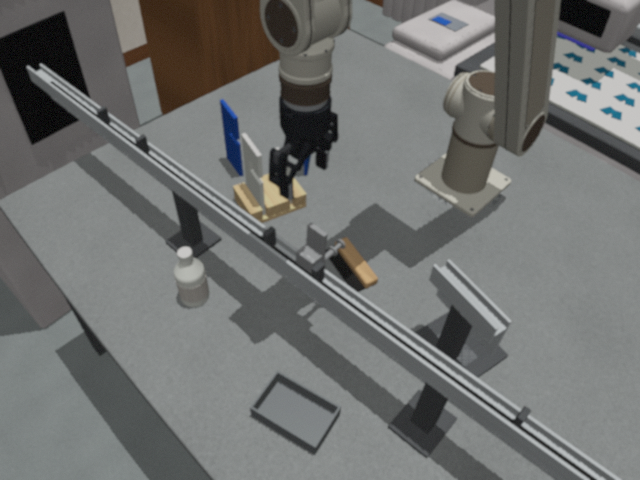

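The carrier hangs on the rail between dogs (388,134) and (366,297). Check its pose.

```bash
python3 bar.py w10.png 305,345,165,245 .262,.295; python3 bar.py w10.png 330,380,150,225 .222,.242; python3 - <<'E'
from wm import *
p,d,i=load('w10.png'); W=cloud(i,d)
cv2.imwrite('pics/c10.png',cv2.resize(p[100:330,210:440],None,fx=2.5,fy=2.5,interpolation=cv2.INTER_CUBIC)[:,:,::-1])
for v in (40,80,110,250,270): 
    row=W[v]; k=[u for u in range(320,420) if .210<row[u,2]<.222]
    if k: print(v,k[0],k[-1],np.round(plane(i,k[0]-.5,v,.216)*1000,1))
for v in (152,156,160,164,168,172,176,180,184): print(v,[(u,*np.round(np.nan_to_num(W[v,u])*1000).astype(int).tolist()) for u in (228,233,240,250,263,268,280,300)])
E
```

```text
n [-0.052 -0.     0.999] tilt x,y deg [-3. -0.] centre [590.   30.6 278.8] rect [590.1  30. ] [10. 40.] axis 93.5 1216
n [-0.051 -0.001  0.999] tilt x,y deg [-2.9 -0. ] centre [610.6  31.5 229.9] rect [608.9  30.8] [30.1 40.3] axis 93.8 2215
40 364 419 [602.2 127.1 216. ]
80 360 415 [603.9 102.6 216. ]
110 356 410 [604.5  83.4 216. ]
250 341 391 [610.5 -17.2 216. ]
270 339 388 [611.6 -33.4 216. ]
152 [(228, 476, 16, 6), (233, 480, 17, -1), (240, 489, 18, 1), (250, 501, 20, 2), (263, 517, 22, 0), (268, 523, 23, 1), (280, 537, 25, 0), (300, 562, 29, 1)]
156 [(228, 475, 11, 1), (233, 518, 36, 181), (240, 489, 13, 0), (250, 501, 15, 0), (263, 517, 17, -1), (268, 523, 18, 0), (280, 538, 20, 1), (300, 562, 24, 0)]
160 [(228, 475, 6, 0), (233, 519, 33, 185), (240, 490, 8, 1), (250, 502, 10, -1), (263, 542, 36, 183), (268, 524, 13, 1), (280, 538, 15, -2), (300, 563, 19, 0)]
164 [(228, 475, 1, 0), (233, 520, 31, 188), (240, 490, 4, 1), (250, 502, 5, 1), (263, 542, 34, 185), (268, 524, 8, 0), (280, 539, 11, 1), (300, 564, 14, 1)]
168 [(228, 476, -4, 1), (233, 520, 27, 187), (240, 524, 27, 181), (250, 532, 28, 181), (263, 543, 31, 188), (268, 546, 31, 182), (280, 555, 32, 181), (300, 571, 34, 179)]
172 [(228, 477, -8, 2), (233, 520, 24, 188), (240, 524, 24, 182), (250, 532, 25, 181), (263, 543, 28, 187), (268, 547, 28, 183), (280, 556, 29, 183), (300, 572, 31, 183)]
176 [(228, 477, -14, 0), (233, 520, 21, 188), (240, 492, -11, 1), (250, 504, -10, 0), (263, 544, 25, 188), (268, 547, 24, 183), (280, 556, 26, 182), (300, 572, 28, 184)]
180 [(228, 477, -19, 0), (233, 520, 18, 187), (240, 492, -16, 0), (250, 504, -14, 1), (263, 544, 22, 188), (268, 526, -12, -1), (280, 541, -9, 0), (300, 572, 25, 181)]
184 [(228, 477, -24, 0), (233, 484, -23, 0), (240, 492, -21, 0), (250, 505, -19, 1), (263, 544, 18, 183), (268, 527, -16, 1), (280, 542, -14, -1), (300, 567, -10, -1)]
```

View pics/c10.png

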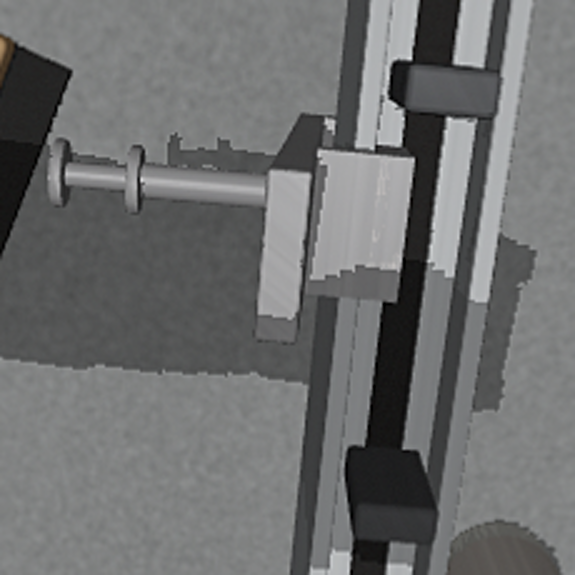

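Carrier: parallel to the rail (93.5°), lean about 3°, bar y 10–51, which is clear of both dogs (64 and −43), bridge top 230. The neck axis lies near (531, 26, 178). Now the board.

```bash
python3 to.py 466,-302,330,-16.3
```

```text
t 10.90 tcp mm [593.8   2.4 374.6] yaw 8.56 tilt 0.08 F [ 0.4 -0.1 -0.1] M [ 0.03 -0.01 -0.03] w 85.0 q [0.   0.44 0.62 1.75 0.   1.43]
466,-302,330,-16.3 -> cm [-17.17  28.21   4.46] roll 24.9
```

```bash
python3 -m inch '[[[8.5,-3,5,0,5],[8.5,-6,10,0,10],[8.5,-9,15,0,15],[8.5,-12,20,0,20],[8.5,-15,25,2,25]]]'; python3 to.py 466,-302,330,-16.3
```

```text
clock: 11.52
eef_pos: [0.4822, -0.2689, 0.3552]
tool_rot: [0.99, -0.144, 0.001, 0.0]
ft_force: [1.7, -0.3, 0.3]
grip_width: 0.0847
t 11.53 tcp mm [ 482.2 -268.9  355.2] yaw -16.59 tilt 0.07 F [ 1.7 -0.3  0.3] M [-0.03 -0.05  0.01] w 84.7 q [-0.51  0.33  0.42  1.65 -0.    1.35]
466,-302,330,-16.3 -> cm [-0.61  3.64  2.52] roll -0.3
```

```bash
python3 -m inch '[[[8.5,-0.3,2,1.2,0],[8.5,-0.6,3.6,2.5,0],[8.5,-0.6,3.6,2.5,0],[8.5,-0.6,3.6,2.5,0],[8.5,-0.6,3.6,2.5,0]]]'; python3 to.py; python3 -c "
from h import *
snap('wrist','w11.png')"
```

```text
clock: 12.15
eef_pos: [0.467, -0.3008, 0.3309]
tool_rot: [0.99, -0.143, 0.001, 0.0]
ft_force: [-0.7, 0.5, -0.1]
grip_width: 0.085
t 12.15 tcp mm [ 467.  -300.8  330.9] yaw -16.48 tilt 0.15 F [-0.7  0.5 -0.1] M [-0.01 -0.01  0.06] w 85.0 q [-0.57  0.34  0.36  1.59  0.    1.29]
```

View pics/w11.png

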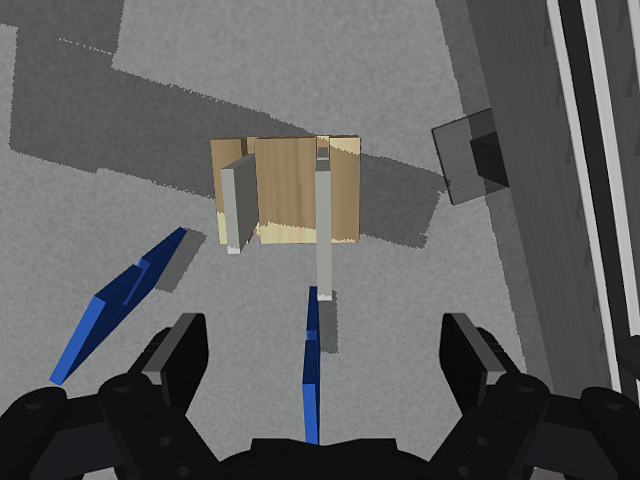

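The tall board's top face is at (316–331, 160–300). The short board is left (238,205), and the blue look-alike is below (312,380).

```bash
python3 bar.py w11.png 308,340,150,305 .190,.215;python3 - <<'E'
from wm import *
p,d,i=load('w11.png'); W=cloud(i,d)
rect(W,i,(308,340,150,305),.194,.215,.202)
E
```

```text
n [-0.002  0.002  1.   ] tilt x,y deg [-0.1  0.1] centre [ 467.9 -302.3  202.3] rect [ 467.3 -304.6] [90.5 10. ] axis 74.4 1943
 1966 medz 202.3 rect [ 467.5 -304. ] [91.4 10. ] mean [ 468. -302.] axis 74.35
```

```bash
python3 to.py 467.2,-303.5,187,-16; python3 -m inch '[[[8.5,0.1,0.25,4,-0.4],[8.5,0.1,0.25,8,-0.4],[8.5,0.1,0.25,12,-0.4],[8.5,0.1,0.25,14.4,-0.4],[8.5,0.1,0.25,14.4,-0.4]]]'; python3 to.py 467.2,-303.5,187,-16
```

```text
t 12.20 tcp mm [ 467.  -300.9  330.8] yaw -16.49 tilt 0.15 F [ 0.1 -0.4  0.7] M [ 0.01 -0.01  0.01] w 85.2 q [-0.57  0.34  0.36  1.59  0.    1.29]
467.2,-303.5,187,-16 -> cm [ 0.06  0.24 14.38] roll -0.5
clock: 12.82
eef_pos: [0.4668, -0.3024, 0.1851]
tool_rot: [0.99, -0.139, -0.001, -0.0]
ft_force: [0.2, -0.2, 0.7]
grip_width: 0.0852
t 12.82 tcp mm [ 466.8 -302.4  185.1] yaw -16.02 tilt 0.10 F [ 0.2 -0.2  0.7] M [ 0.   -0.03 -0.03] w 85.2 q [-0.58  0.38  0.05  1.24  0.    1.28]
467.2,-303.5,187,-16 -> cm [ 0.07  0.09 -0.19] roll -0.0
```

```bash
python3 -m inch '[[[5,0,0,-0.2,0],[2,0,0,-0.2,0],[0,0,0,-0.2,0],[0,0,0,-0.2,0],[0,0,0,-0.2,0]]]'; python3 -m inch '[[[0,0,0,0,0],[0,0,0,-0.5,0],[0,0,0,-1.5,0],[0,0,0,-2.5,0],[0,0,0,-3.5,0]]]'; python3 to.py; python3 -m inch '[[[0,0,0,-1,0],[0,0,0,-2,0],[0,0,0,-3.5,0],[0,0,0,-5,0],[0,0,0,-6.5,0]]]'; python3 to.py; python3 -c "
from h import *
snap('wrist','w12.png')"
```

```text
clock: 13.45
eef_pos: [0.4672, -0.3027, 0.1878]
tool_rot: [0.99, -0.139, -0.0, -0.0]
ft_force: [1.3, -1.1, 1.8]
grip_width: 0.0091
clock: 14.08
eef_pos: [0.4673, -0.3028, 0.2239]
tool_rot: [0.99, -0.139, 0.0, -0.0]
ft_force: [0.1, -1.0, -0.7]
grip_width: 0.0091
t 14.07 tcp mm [ 467.3 -302.8  223.9] yaw -16.03 tilt 0.03 F [ 0.1 -1.  -0.7] M [-0.    0.03  0.02] w 9.1 q [-0.58  0.36  0.12  1.33  0.    1.28]
clock: 14.7
eef_pos: [0.4673, -0.3029, 0.2901]
tool_rot: [0.99, -0.139, 0.0, 0.0]
ft_force: [0.2, 0.7, -1.6]
grip_width: 0.0088
t 14.70 tcp mm [ 467.3 -302.9  290.1] yaw -16.03 tilt 0.06 F [ 0.2  0.7 -1.6] M [-0.05 -0.01  0.02] w 8.8 q [-0.58  0.34  0.26  1.49  0.    1.28]
```

View pics/w12.png

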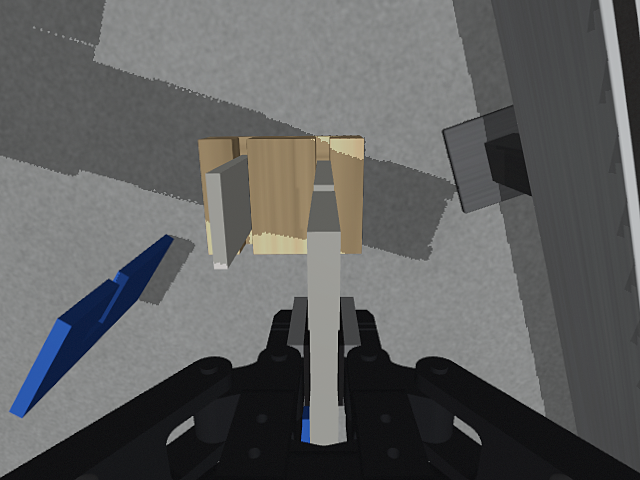

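Board is held and the slot is visible on the near edge (323,187). Check how wide the closed linkage is, versus the carrier bar it will stand beside.

```bash
python3 - <<'E'
from wm import *
from scipy.spatial.transform import Rotation as Ro
p,d,i=load('w12.png'); W=cloud(i,d)
R=Ro.from_quat([0.9903,-0.139,0,0]).as_matrix(); T=(W-np.array([.4673,-.3029,.2901]))@R*1000
m=(T[...,2]>-110)&(T[...,2]<30)
for z0 in range(-110,30,10):
    k=m&(T[...,2]>=z0)&(T[...,2]<z0+10)
    if k.sum()>20: print('toolz',z0,'n',k.sum(),'x',np.round(np.percentile(T[k][:,0],[0.5,99.5]),1),'y',np.round(np.percentile(T[k][:,1],[1,99]),1))
E
python3 bar.py w12.png 300,345,225,440 .29,.32
```

```text
toolz -80 n 5123 x [-59.5  60.4] y [-18.2 -11.1]
toolz -70 n 16364 x [-57.1  58.7] y [-17.9  -2.2]
toolz -60 n 11429 x [-50.6  52.2] y [-17.7   8.8]
toolz -50 n 11708 x [-43.3  45. ] y [-12.8  10.9]
toolz -40 n 5786 x [-37.7  39.4] y [-14.    8.4]
toolz -30 n 1894 x [-24.4  25.8] y [-13.7  10.4]
toolz -20 n 7686 x [-16.3  18.2] y [-43.5  33.9]
toolz -10 n 1252 x [-17.  19.] y [-43.7  -6.1]
toolz 0 n 857 x [-16.6  18.5] y [-43.7  -6.2]
toolz 10 n 188 x [-9.  11.5] y [-43.7 -10.5]
toolz 20 n 133 x [-3.9  6. ] y [-43.8 -43.1]
n [0.004 0.001 1.   ] tilt x,y deg [0.2 0.1] centre [ 470.8 -294.   304.5] rect [ 469.4 -298.5] [78.2 14.2] axis 74.0 6444
```

The knuckles reach ±52 mm at TCP+60 mm, and the bar face will be about 54 mm away with its top at TCP+62, which is too tight. I'll set the board back in its groove and regrip about 7 mm higher.

```bash
python3 -m inch '[[[0,0,0,1.5,0],[0,0,0,3.5,0],[0,0,0,5.5,0],[0,0,0,6.8,0],[0,0,0,7.5,0]]]'; python3 to.py 467.2,-302.8,188,-16; python3 -m inch '[[[0,0,0,0.5,0],[0,0,0,1.2,0],[0,0,0,1.8,0],[0,0,0,2.3,0],[0,0,0,2.5,0]]]'; python3 to.py 467.2,-302.8,188,-16
```

```text
clock: 15.38
eef_pos: [0.4678, -0.3031, 0.2157]
tool_rot: [0.99, -0.139, 0.001, 0.0]
ft_force: [-0.8, -0.1, -0.7]
grip_width: 0.0086
t 15.38 tcp mm [ 467.8 -303.1  215.7] yaw -16.03 tilt 0.14 F [-0.8 -0.1 -0.7] M [-0.01  0.11  0.03] w 8.6 q [-0.58  0.37  0.1   1.3   0.    1.28]
467.2,-302.8,188,-16 -> cm [-0.07 -0.02  2.77] roll -0.0
clock: 16.0
eef_pos: [0.4678, -0.3031, 0.1904]
tool_rot: [0.99, -0.139, 0.001, 0.0]
ft_force: [-0.6, 1.2, -0.9]
grip_width: 0.0093
t 16.00 tcp mm [ 467.8 -303.1  190.4] yaw -16.03 tilt 0.13 F [-0.6  1.2 -0.9] M [0.12 0.17 0.04] w 9.3 q [-0.58  0.38  0.06  1.24  0.    1.28]
467.2,-302.8,188,-16 -> cm [-0.07 -0.01  0.24] roll -0.0
```

```bash
python3 -m inch '[[[0,0,0,0.2,0],[0,0,0,0.2,0],[2.5,0,0,0.2,0],[2.5,0,0,0,0],[2.5,0,0,-0.5,0]]]'; python3 -m inch '[[[2,0,0,0,0],[0,0,0,0,0],[0,0,0,0,0],[0,0,0,0,0],[0,0,0,0,0]]]';python3 to.py; python3 -c "
from h import *
snap('wrist','w13.png')"; python3 bar.py w13.png 295,350,225,440 .19,.215
```

```text
clock: 16.62
eef_pos: [0.4679, -0.3031, 0.1957]
tool_rot: [0.99, -0.139, 0.001, 0.0]
ft_force: [0.4, -0.8, 0.7]
grip_width: 0.0248
clock: 17.25
eef_pos: [0.4681, -0.3033, 0.1963]
tool_rot: [0.99, -0.139, 0.002, 0.001]
ft_force: [-0.5, 0.4, 5.1]
grip_width: 0.0086
t 17.25 tcp mm [ 468.1 -303.3  196.3] yaw -16.03 tilt 0.19 F [-0.5  0.4  5.1] M [0.08 0.22 0.07] w 8.6 q [-0.58  0.38  0.07  1.26  0.    1.28]
n [-0.002  0.001  1.   ] tilt x,y deg [-0.1  0. ] centre [ 470.4 -298.2  202.2] rect [ 467.9 -302.5] [85.8 18.4] axis 74.0 6129
```

View pics/w13.png

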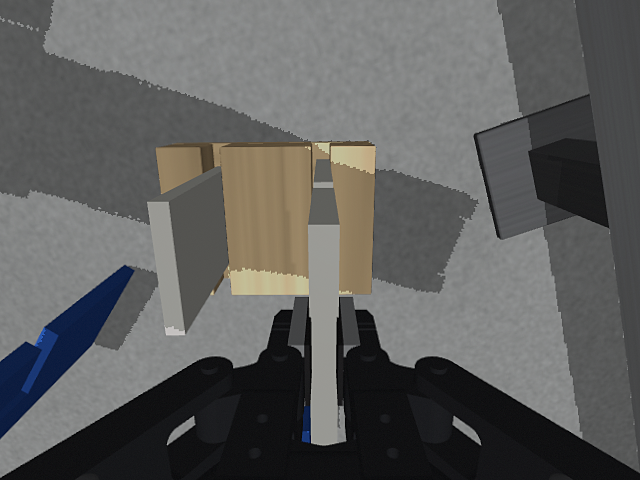

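```bash
python3 -m inch '[[[0,0,0,-0.3,0],[0,0,0,-1.2,0],[0,0,0,-2.5,0],[0,0,0,-4,0],[0,0,0,-5.5,0]]]'; python3 -m inch '[[[0,0,0,-1.5,0],[0,0,0,-3,0],[0,0,0,-4,0],[0,0,0,-4.5,0],[0,0,0,-4.7,0]]]'; python3 to.py 535,-39,298,3.5; python3 -c "
from h import *
snap('wrist','w14.png')"; python3 bar.py w14.png 295,350,225,440 .295,.315
```

```text
clock: 17.92
eef_pos: [0.4681, -0.3033, 0.2528]
tool_rot: [0.99, -0.139, 0.002, 0.001]
ft_force: [-0.2, -0.2, -1.2]
grip_width: 0.0081
clock: 18.55
eef_pos: [0.4679, -0.3032, 0.2999]
tool_rot: [0.99, -0.139, 0.002, 0.001]
ft_force: [-0.3, 0.5, -1.1]
grip_width: 0.0088
t 18.55 tcp mm [ 467.9 -303.2  299.9] yaw -16.03 tilt 0.24 F [-0.3  0.5 -1.1] M [-0.01  0.01 -0.03] w 8.8 q [-0.58  0.34  0.28  1.51  0.    1.28]
535,-39,298,3.5 -> cm [ -0.84 -27.25   0.16] roll -19.5
n [ 0.012 -0.002  1.   ] tilt x,y deg [ 0.7 -0.1] centre [ 470.3 -298.1  305.7] rect [ 469.5 -302.6] [85.7 18.5] axis 74.0 6124
```

```bash
python3 -m inch '[[[0,0,-0.5,0,-1],[0,-0.1,-1.5,0,-3],[0,-0.2,-3,0,-5],[0,-0.3,-5,0,-7],[0,-0.4,-7,0,-9]]]'; python3 to.py 535,-39,298,3.5; python3 -c "
from h import *
snap('wrist','w15.png')"; python3 bar.py w15.png 295,350,225,440 .29,.32
```

```text
clock: 19.23
eef_pos: [0.4837, -0.2331, 0.2998]
tool_rot: [0.998, -0.06, 0.002, 0.001]
ft_force: [0.8, -0.1, -0.4]
grip_width: 0.0088
t 19.23 tcp mm [ 483.7 -233.1  299.8] yaw -6.86 tilt 0.23 F [ 0.8 -0.1 -0.4] M [ 0.02 -0.03  0.05] w 8.8 q [-0.45  0.3   0.22  1.49  0.    1.24]
535,-39,298,3.5 -> cm [  2.78 -19.88   0.17] roll -10.4
n [ 0.026 -0.002  1.   ] tilt x,y deg [ 1.5 -0.1] centre [ 485.2 -227.8  305.7] rect [ 485.1 -232.8] [86.  18.4] axis 83.2 6125
```

```bash
python3 -m inch '[[[0,0.2,-1,0,-2],[0,0.6,-3,0,-4],[0,1.0,-5.2,0,-6],[0,1.4,-7.4,0,-8],[0,1.8,-9.6,0,-10.4]]]'; python3 -m inch '[[[0,0,-1,0,0],[0,0.1,-3,0,0],[0,0.2,-5,0,0],[0,0.2,-6.5,0,0],[0,0.2,-7.5,0,0]]]'; python3 to.py 535,-39,246,3.5; python3 -c "
from h import *
snap('wrist','w16.png')"; python3 bar.py w16.png 295,350,225,440 .29,.32
```

```text
clock: 19.9
eef_pos: [0.5135, -0.1365, 0.3001]
tool_rot: [0.999, 0.034, 0.002, -0.0]
ft_force: [-0.1, -1.5, -0.0]
grip_width: 0.0082
clock: 20.52
eef_pos: [0.5103, -0.0607, 0.3003]
tool_rot: [0.999, 0.034, 0.002, 0.0]
ft_force: [-0.4, -0.2, -1.7]
grip_width: 0.0087
t 20.52 tcp mm [510.3 -60.7 300.3] yaw 3.89 tilt 0.26 F [-0.4 -0.2 -1.7] M [0.03 0.02 0.02] w 8.7 q [-0.12  0.25  0.16  1.48  0.    1.38]
535,-39,246,3.5 -> cm [ 2.59 -1.99  5.44] roll 0.4
n [-0.005 -0.001  1.   ] tilt x,y deg [-0.3 -0. ] centre [510.7 -55.4 306.1] rect [509.8 -60.2] [85.5 18.5] axis 93.9 6125
```

View pics/w16.png

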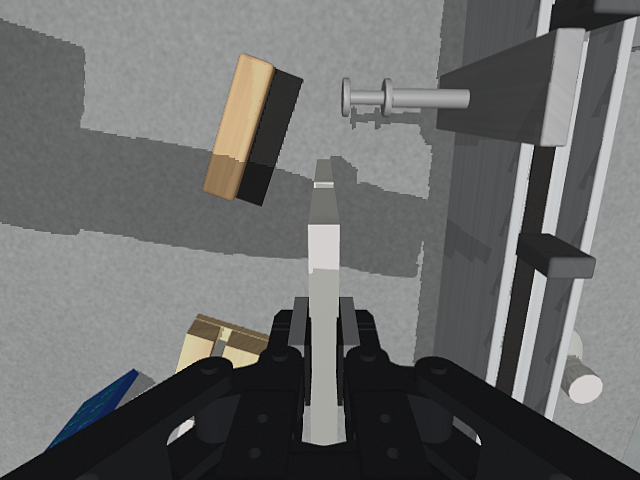

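The view shows the pin's head (346,97), shoulder (388,97) and neck between them, and the board's leading edge with the slot band (323,185). Measure both in the same image.

```bash
cat > pin.py <<'E'
from wm import *
import sys
p,d,i=load(sys.argv[1]); W=cloud(i,d); u0,u1,v0,v1=map(int,sys.argv[2].split(','))
# max z (top) profile across columns
for u in range(u0,u1,3):
    col=W[v0:v1,u]; k=(col[:,2]>.15)&(col[:,2]<.205)
    if k.sum(): q=col[k]*1000; vs=np.where(k)[0]+v0; print(u,vs[0],vs[-1],'x %.1f y %.1f..%.1f zmax %.1f'%(np.median(q[:,0]),q[:,1].min(),q[:,1].max(),np.percentile(q[:,2],90)))
E
python3 pin.py w16.png 338,472,70,130
python3 - <<'E'
from h import *
p,d,i=load('w16.png'); W=cloud(i,d)
for v in (165,175,182,187,195,205,215,228,240):
    r=[u for u in range(295,352) if W[v,u,2]>.1]; r=np.array(r)
    if len(r): print(v,r[0],r[-1],'L',np.round(W[v,r[1]]*1000),'R',np.round(W[v,r[-2]]*1000))
E
```

```text
341 95 109 x 516.7 y 18.8..26.9 zmax 171.0
344 78 116 x 517.4 y 14.8..35.9 zmax 188.7
347 78 116 x 519.1 y 15.0..36.2 zmax 189.5
350 84 104 x 520.7 y 21.9..32.4 zmax 188.7
353 90 104 x 522.9 y 22.0..29.8 zmax 182.4
356 90 104 x 524.7 y 22.1..29.8 zmax 182.3
359 90 104 x 526.4 y 22.2..30.0 zmax 181.9
362 90 104 x 528.2 y 22.3..30.1 zmax 182.1
365 90 104 x 529.9 y 22.4..30.3 zmax 182.5
368 91 104 x 531.7 y 22.6..29.7 zmax 182.0
371 91 104 x 533.4 y 22.7..29.9 zmax 182.4
374 91 104 x 535.2 y 22.8..30.0 zmax 182.0
377 91 104 x 536.9 y 22.9..30.1 zmax 182.4
380 92 104 x 538.6 y 23.1..29.6 zmax 182.2
383 81 116 x 540.6 y 16.4..36.3 zmax 181.4
386 79 116 x 541.2 y 16.6..36.9 zmax 188.2
389 79 115 x 542.8 y 17.2..37.1 zmax 188.8
392 82 107 x 544.3 y 21.9..35.4 zmax 189.0
395 89 107 x 547.2 y 22.0..31.9 zmax 183.4
398 89 107 x 548.9 y 22.1..32.1 zmax 183.2
401 89 107 x 550.6 y 22.3..32.2 zmax 183.4
404 89 107 x 552.3 y 22.4..32.4 zmax 183.7
407 89 107 x 554.1 y 22.5..32.5 zmax 183.5
410 89 107 x 555.9 y 22.7..32.6 zmax 183.2
413 89 107 x 557.5 y 22.8..32.7 zmax 183.5
416 89 107 x 559.4 y 22.9
[... 541 characters left out ...]
129 x 591.9 y 11.8..34.7 zmax 182.6
458 70 129 x 591.1 y 12.0..48.3 zmax 181.9
461 70 129 x 590.8 y 12.2..47.6 zmax 182.2
464 70 129 x 590.6 y 12.5..46.7 zmax 182.6
467 70 129 x 590.4 y 12.7..46.3 zmax 183.1
470 70 129 x 590.3 y 12.9..45.4 zmax 189.6
165 316 330 L [505. -18. 155.] R [513. -18. 153.]
175 315 332 L [504. -18. 200.] R [513. -17. 201.]
182 314 332 L [504. -18. 223.] R [512. -18. 224.]
187 314 333 L [504. -21. 225.] R [513. -20. 224.]
195 312 335 L [504. -18. 258.] R [513. -17. 259.]
205 311 336 L [504. -18. 278.] R [513. -17. 278.]
215 309 337 L [504. -18. 294.] R [513. -17. 294.]
228 308 339 L [504. -19. 306.] R [513. -18. 307.]
240 308 339 L [504. -23. 305.] R [513. -22. 306.]
```

```bash
python3 -m inch '[[[0,0.3,0,0.7,0.3],[0,0.8,0,1.8,0.3],[0,1.4,0,3.1,0.3],[0,2,0,4.4,0.3],[0,2.35,0,5.4,0.3]]]'; python3 -m inch '[[[0,0,0,0,0],[0,0,0,0,0],[0,0,0,0,0],[0,0,0,0,0],[0,0,0,0,0]]]'; python3 to.py; python3 -c "
from h import *
snap('wrist','w17.png')"; python3 bar.py w17.png 295,350,225,440 .235,.265
```

```text
clock: 21.2
eef_pos: [0.534, -0.0583, 0.2448]
tool_rot: [0.999, 0.032, 0.001, -0.001]
ft_force: [-0.3, 0.8, -0.7]
grip_width: 0.0087
clock: 21.82
eef_pos: [0.534, -0.0583, 0.2451]
tool_rot: [0.999, 0.032, 0.002, -0.0]
ft_force: [-0.8, 0.0, -1.3]
grip_width: 0.0086
t 21.82 tcp mm [534.  -58.3 245.1] yaw 3.62 tilt 0.21 F [-0.8  0.  -1.3] M [ 0.02 -0.   -0.02] w 8.6 q [-0.11  0.31  0.1   1.36  0.    1.4 ]
n [-0.014 -0.002  1.   ] tilt x,y deg [-0.8 -0.1] centre [534.5 -53.  251. ] rect [535.2 -57.6] [18.5 85.3] axis 93.6 6136
```

View pics/w17.png

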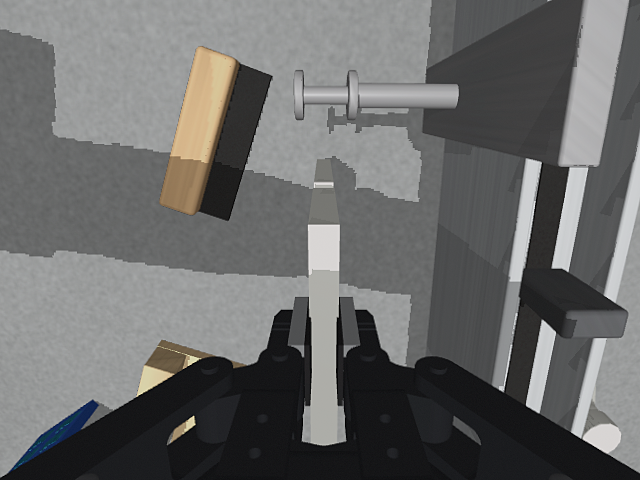

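```bash
python3 pin.py w17.png 292,360,60,135
python3 - <<'E'
from h import *
p,d,i=load('w17.png'); W=cloud(i,d)
for v in (165,175,182,187,195,205,215,228,240):
    r=[u for u in range(295,352) if W[v,u,2]>.08]; r=np.array(r)
    if len(r): print(v,r[0],r[-1],'L',np.round(W[v,r[0]]*1000,1),'R',np.round(W[v,r[-1]]*1000,1))
cv2.imwrite('pics/c17.png',cv2.resize(p[60:240,280:370],None,fx=3.3,fy=3.3,interpolation=cv2.INTER_CUBIC)[:,:,::-1])
E
```

```text
295 70 117 x 517.5 y 15.7..36.0 zmax 189.1
298 70 119 x 518.8 y 14.8..36.0 zmax 189.1
301 70 119 x 520.1 y 14.9..36.0 zmax 189.4
304 87 103 x 521.1 y 22.0..28.9 zmax 182.3
307 87 103 x 522.5 y 22.1..29.0 zmax 182.4
310 87 103 x 523.8 y 22.2..29.1 zmax 182.0
313 86 103 x 525.2 y 22.3..29.6 zmax 182.7
316 86 103 x 526.5 y 22.4..29.7 zmax 182.5
319 86 103 x 527.8 y 22.5..29.7 zmax 182.6
322 86 103 x 529.2 y 22.6..29.9 zmax 182.2
325 86 103 x 530.5 y 22.6..30.0 zmax 182.3
328 86 103 x 531.9 y 22.8..30.0 zmax 182.1
331 86 103 x 533.2 y 22.8..30.1 zmax 182.3
334 86 103 x 534.6 y 22.9..30.2 zmax 182.1
337 87 103 x 535.9 y 23.0..29.9 zmax 181.7
340 87 103 x 537.3 y 23.1..30.0 zmax 182.4
343 87 103 x 538.6 y 23.2..30.1 zmax 182.3
346 85 114 x 540.2 y 18.4..31.7 zmax 181.7
349 70 119 x 540.9 y 16.3..37.6 zmax 187.9
352 70 119 x 542.2 y 16.4..37.6 zmax 188.7
355 70 118 x 543.5 y 16.9..37.7 zmax 188.7
358 82 107 x 545.0 y 21.9..32.1 zmax 187.0
165 316 330 L [527.7 -15.5  99.6] R [537.1 -15.   99.4]
175 315 332 L [527.8 -15.7 144.5] R [537.4 -15.  144.7]
182 314 333 L [527.7 -15.8 168.2] R [537.3 -15.1 168.6]
187 314 333 L [527.8 -18.1 169.3] R [537.5 -17.7 168.1]
195 312 335 L [527.5 -15.4 204.3] R [537.3 -15.  203.2]
205 311 336 L [527.6 -15.5 223.3] R [537.  -14.9 223.2]
215 309 337 L [527.2 -15.8 237.7] R [536.9 -15.  238.6]
228 308 339 L [527.4 -16.9 250.6] R [537.1 -15.9 251.9]
240 308 339 L [527.6 -20.7 251.1] R [537.4 -20.  251.3]
```

View pics/c17.png

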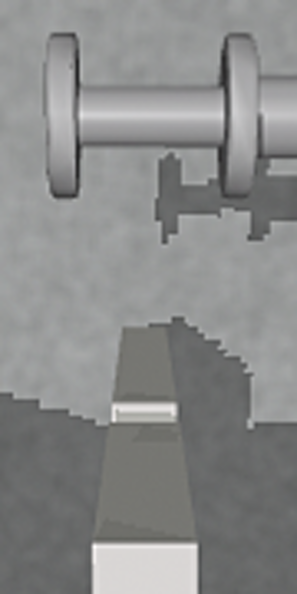

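Aligned: the board plane extrapolates to x 529.9 against neck centre 530.6, and the slot centre at z 176.7 is 1.6 mm below the pin axis at 178.3. Raise 1.5 mm and slide.

```bash
python3 -m inch '[[[0,-0.1,-0.3,-0.15,0],[0,-0.1,-1,-0.15,0],[0,-0.1,-1.8,-0.15,0],[0,-0.1,-2.6,-0.15,0],[0,-0.1,-3.2,-0.15,0]]]'; python3 to.py; python3 -c "
from h import *
snap('wrist','w18.png')"; python3 pin.py w18.png 292,360,110,190; python3 - <<'E'
from h import *
p,d,i=load('w18.png'); W=cloud(i,d)
for v in (195,205,215,228,240):
    r=[u for u in range(295,352) if W[v,u,2]>.08]; r=np.array(r)
    if len(r): print(v,r[0],r[-1],'L',np.round(W[v,r[0]]*1000,1),'R',np.round(W[v,r[-1]]*1000,1))
cv2.imwrite('pics/c18.png',cv2.resize(p[90:250,270:380],None,fx=3.6,fy=3.6,interpolation=cv2.INTER_CUBIC)[:,:,::-1])
E
```

```text
clock: 22.5
eef_pos: [0.5309, -0.0256, 0.2466]
tool_rot: [0.999, 0.032, 0.002, -0.001]
ft_force: [-0.2, -0.2, -1.9]
grip_width: 0.0089
t 22.50 tcp mm [530.9 -25.6 246.6] yaw 3.66 tilt 0.20 F [-0.2 -0.2 -1.9] M [-0.05  0.05 -0.03] w 8.9 q [-0.05  0.3   0.09  1.36  0.    1.46]
298 147 182 x 516.9 y 19.2..34.8 zmax 189.2
301 144 189 x 518.3 y 14.8..36.2 zmax 189.2
304 144 189 x 519.7 y 14.9..36.2 zmax 189.1
307 159 183 x 521.0 y 16.9..29.4 zmax 182.2
310 159 175 x 522.3 y 21.7..29.3 zmax 182.6
313 159 189 x 523.8 y 17.0..29.4 zmax 183.7
316 159 189 x 525.3 y 14.5..29.4 zmax 182.7
319 159 189 x 526.8 y 14.6..29.7 zmax 182.4
322 159 189 x 528.2 y 14.7..29.6 zmax 182.2
325 159 189 x 529.7 y 14.8..29.8 zmax 182.7
328 159 189 x 531.2 y 14.8..30.0 zmax 182.4
331 159 189 x 532.6 y 15.1..29.9 zmax 183.2
334 159 189 x 533.7 y 17.8..30.2 zmax 182.8
337 159 175 x 535.1 y 22.5..30.2 zmax 182.1
340 159 175 x 536.5 y 22.8..30.3 zmax 182.2
343 159 175 x 538.0 y 22.5..30.4 zmax 182.5
346 159 175 x 539.5 y 22.7..30.4 zmax 182.3
349 145 189 x 540.7 y 15.8..37.2 zmax 185.3
352 144 189 x 541.7 y 16.0..37.6 zmax 189.1
355 144 188 x 543.0 y 17.4..37.7 zmax 188.9
358 153 178 x 544.5 y 21.8..34.1 zmax 188.5
195 312 335 L [524.3  17.  204.3] R [534.1  17.8 205.2]
205 311 336 L [524.4  17.  224. ] R [533.9  17.7 224.4]
215 309 337 L [524.1  16.9 239.7] R [533.7  17.7 240.3]
228 308 339 L [524.2  15.8 252.3] R [534.1  16.3 251.6]
240 308 339 L [524.4  11.6 251.5] R [534.3  12.4 252. ]
```

View pics/c18.png

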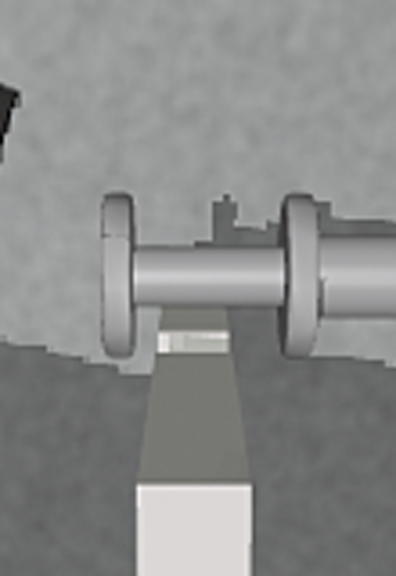

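```bash
python3 -m inch '[[[0,0.1,-0.4,0,0],[0,0.1,-1,0,0],[0,0.1,-1.6,0,0],[0,0.1,-2.2,0,0],[0,0.1,-2.8,0,0]]]'; python3 to.py;  python3 -c "
from h import *
snap('wrist','w19.png')"
```

```text
clock: 23.18
eef_pos: [0.5301, 0.0033, 0.2466]
tool_rot: [0.999, 0.032, 0.002, -0.001]
ft_force: [0.6, -0.6, -0.8]
grip_width: 0.0084
t 23.18 tcp mm [530.1   3.3 246.6] yaw 3.69 tilt 0.21 F [ 0.6 -0.6 -0.8] M [ 0.03 -0.01  0.03] w 8.4 q [0.01 0.3  0.08 1.35 0.   1.51]
```

View pics/w19.png

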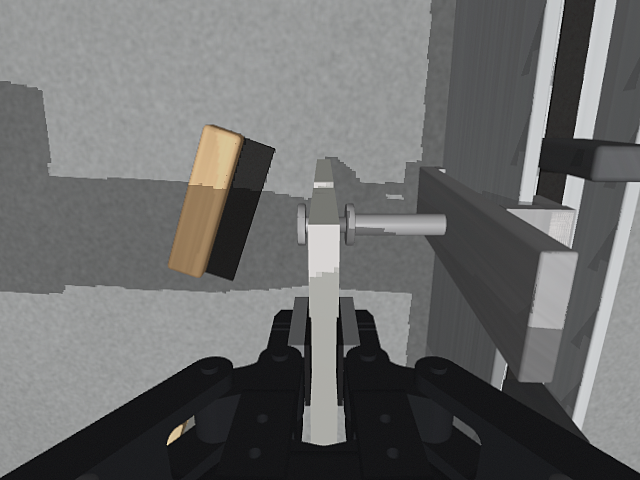

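The board is between head (302,225) and shoulder (350,225), with forces near zero. Slide on 25 mm.

```bash
python3 -m inch '[[[0,0,-0.4,0,0],[0,0,-1,0,0],[0,0,-1.6,0,0],[0,0,-2.2,0,0],[0,0,-2.5,0,0]]]'; python3 to.py;  python3 -c "
from h import *
snap('wrist','w20.png'); snap('scene','s20.png')"; python3 - <<'E'
from h import *
p,d,i=load('w20.png'); W=cloud(i,d)
for v in (205,215,228):
    r=[u for u in range(295,352) if W[v,u,2]>.19]; r=np.array(r)
    if len(r): print(v,r[0],r[-1],'L',np.round(W[v,r[0]]*1000,1),'R',np.round(W[v,r[-1]]*1000,1))
E
python3 pin.py w20.png 285,370,225,300
```

```text
clock: 23.85
eef_pos: [0.5284, 0.0294, 0.2467]
tool_rot: [0.999, 0.033, 0.002, -0.001]
ft_force: [-0.2, 0.3, -0.6]
grip_width: 0.0086
t 23.85 tcp mm [528.4  29.4 246.7] yaw 3.76 tilt 0.23 F [-0.2  0.3 -0.6] M [-0.01 -0.01  0.04] w 8.6 q [0.05 0.3  0.08 1.35 0.   1.56]
205 311 336 L [521.7  72.1 224.3] R [531.3  72.6 223.8]
215 309 337 L [521.5  72.2 240.9] R [531.   72.8 240.7]
228 308 339 L [521.6  70.7 251.7] R [531.3  71.6 252.8]
300 253 293 x 517.7 y 16.4..36.2 zmax 189.0
303 253 293 x 519.2 y 16.7..36.5 zmax 189.1
306 253 292 x 520.6 y 17.2..35.4 zmax 184.9
339 266 280 x 537.6 y 23.3..30.0 zmax 182.3
342 266 280 x 539.1 y 23.7..30.4 zmax 181.9
345 253 293 x 540.6 y 17.3..37.0 zmax 184.7
348 253 293 x 541.6 y 18.2..37.7 zmax 188.7
351 253 293 x 543.1 y 18.0..37.8 zmax 188.9
354 263 283 x 545.2 y 21.8..32.7 zmax 183.6
357 263 283 x 546.8 y 22.5..32.7 zmax 183.4
360 263 283 x 548.3 y 22.3..32.6 zmax 183.7
363 263 283 x 549.8 y 22.1..32.8 zmax 183.4
366 263 283 x 551.4 y 22.2..32.8 zmax 183.5
369 263 283 x 552.9 y 22.4..33.0 zmax 183.7
```

View pics/w20.png

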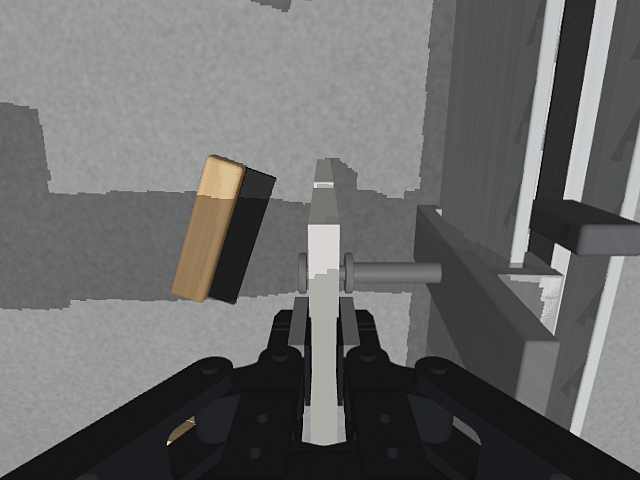

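```bash
python3 -m inch '[[[0,0,0.1,0.4,0],[0,0,0.1,0.9,0],[0,0,0.1,1.4,0],[0,0,0.1,1.7,0],[0,0,0.1,1.9,0]]]'; python3 to.py;  python3 -c "
from h import *
snap('wrist','w21.png'); snap('scene','s21.png')"; python3 bar.py w21.png 295,350,225,440 .215,.245;python3 pin.py w21.png 285,370,225,310
```

```text
clock: 24.58
eef_pos: [0.5284, 0.0283, 0.2274]
tool_rot: [0.999, 0.033, 0.001, -0.001]
ft_force: [-0.4, 0.5, -0.4]
grip_width: 0.0089
t 24.57 tcp mm [528.4  28.3 227.4] yaw 3.75 tilt 0.21 F [-0.4  0.5 -0.4] M [-0.02 -0.01 -0.  ] w 8.9 q [0.05 0.3  0.04 1.31 0.   1.56]
n [ 0.006 -0.002  1.   ] tilt x,y deg [ 0.3 -0.1] centre [528.9  33.5 233.2] rect [529.6  28.8] [18.4 85.7] axis 93.8 6136
297 264 296 x 517.1 y 25.0..36.2 zmax 188.9
300 264 296 x 518.4 y 25.1..36.3 zmax 189.2
303 264 296 x 519.8 y 25.3..36.6 zmax 189.1
306 278 294 x 521.3 y 22.0..30.0 zmax 182.6
339 278 294 x 536.7 y 22.8..30.8 zmax 181.8
342 278 294 x 538.1 y 23.1..30.6 zmax 181.8
345 278 293 x 539.6 y 24.1..30.6 zmax 182.3
348 263 296 x 540.4 y 26.0..37.4 zmax 187.5
351 263 296 x 541.7 y 26.9..38.0 zmax 188.6
354 264 306 x 543.1 y 19.8..37.8 zmax 188.5
357 275 297 x 545.0 y 22.6..32.7 zmax 183.6
360 275 297 x 546.4 y 22.5..32.8 zmax 183.6
363 275 297 x 547.8 y 22.4..33.0 zmax 184.1
366 275 297 x 549.3 y 22.4..32.9 zmax 183.7
369 274 297 x 550.8 y 22.5..32.8 zmax 183.1
```

View pics/w21.png

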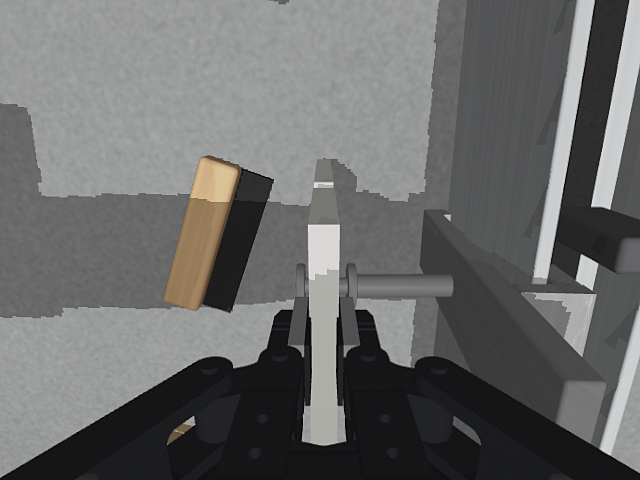

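```bash
python3 -m inch '[[[0,0,0,0.05,0],[0,0,0,0.1,0],[0,0,0,0.15,0],[0,0,0,0.2,0],[0,0,0,0.2,0]]]'; python3 to.py
```

```text
clock: 25.3
eef_pos: [0.5285, 0.0283, 0.226]
tool_rot: [0.999, 0.033, 0.002, -0.001]
ft_force: [-1.3, -0.7, 3.3]
grip_width: 0.0086
t 25.30 tcp mm [528.5  28.3 226. ] yaw 3.76 tilt 0.24 F [-1.3 -0.7  3.3] M [-0.02  0.24  0.  ] w 8.6 q [0.05 0.3  0.04 1.3  0.   1.56]
```

The pin is home (upward force of 3.3 N). Open a little, check, then rise.

```bash
python3 -m inch '[[[1.2,0,0,0,0],[1.8,0,0,0,0],[2.4,0,0,0,0],[2.4,0,0,0,0],[2.4,0,0,0,0]]]'; python3 to.py; python3 -c "
from h import *
snap('wrist','w22.png')"
```

```text
clock: 25.92
eef_pos: [0.5284, 0.0283, 0.2259]
tool_rot: [0.999, 0.033, 0.002, -0.001]
ft_force: [-0.9, 0.0, 0.3]
grip_width: 0.0238
t 25.93 tcp mm [528.4  28.3 225.9] yaw 3.76 tilt 0.23 F [-0.9  0.   0.3] M [ 0.03 -0.02  0.02] w 23.8 q [0.05 0.3  0.04 1.3  0.   1.56]
```

View pics/w22.png

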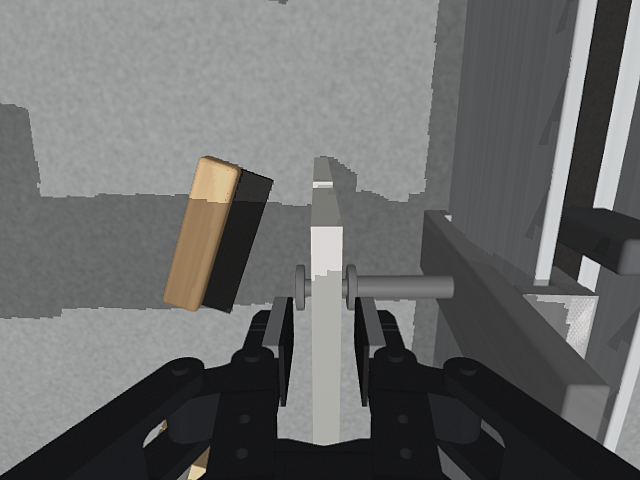

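The board hangs with clear gaps to both pads. Rise.

```bash
python3 -m inch '[[[2.4,0,0,-0.5,0],[2.4,0,0,-1.5,0],[2.4,0,0,-3,0],[2.4,0,0,-5,0],[2.4,0,0,-8,0]]]'; python3 -m inch '[[[4,-1,0,-3,0],[6,-3,1,-6,0],[8.5,-6,3,-8,0],[8.5,-10,5,-8,0],[8.5,-14,7,-8,0]]]'; python3 -m inch '[[[8.5,-3,3,0,0],[8.5,-6,8,0,0],[8.5,-6,12,0,0],[8.5,-6,12,0,0],[8.5,-6,12,0,0]]]'; python3 to.py; python3 -c "
from h import *
snap('top','t23.png');snap('scene','s23.png');snap('wrist','w23.png')"
```

```text
clock: 26.6
eef_pos: [0.5279, 0.0281, 0.3071]
tool_rot: [0.999, 0.033, 0.001, -0.001]
ft_force: [-0.2, 0.1, -0.6]
grip_width: 0.0242
clock: 27.22
eef_pos: [0.3917, -0.0516, 0.3881]
tool_rot: [0.999, 0.033, 0.003, -0.001]
ft_force: [0.4, -1.2, 0.7]
grip_width: 0.0852
clock: 27.85
eef_pos: [0.3397, -0.1751, 0.3882]
tool_rot: [0.999, 0.033, 0.003, -0.001]
ft_force: [0.1, -0.4, -0.8]
grip_width: 0.085
t 27.85 tcp mm [ 339.7 -175.1  388.2] yaw 3.77 tilt 0.38 F [ 0.1 -0.4 -0.8] M [ 0.04  0.03 -0.02] w 85.0 q [-0.48 -0.02  0.08  1.66  0.    1.03]
```

View pics/s23.png

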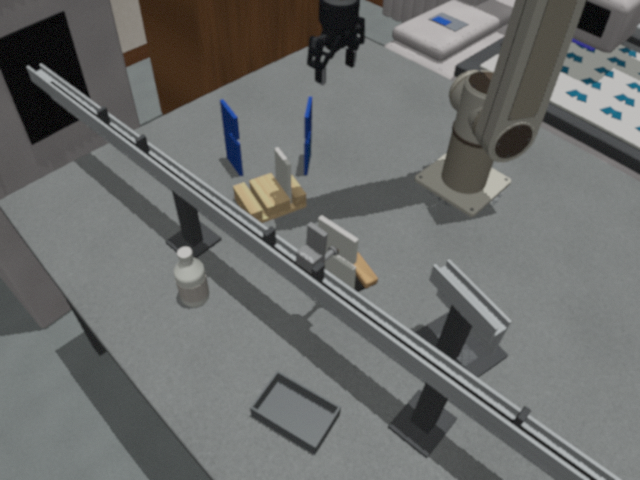

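View pics/t23.png

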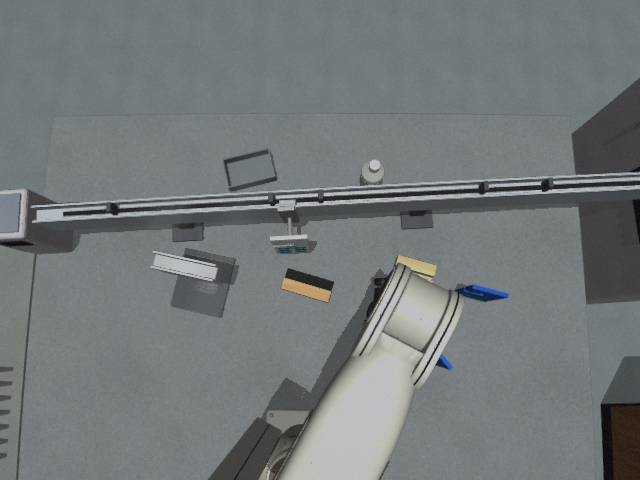

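View pics/w23.png

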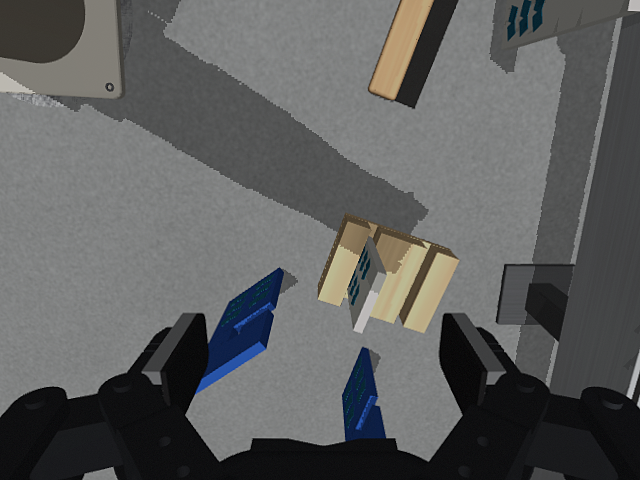

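The board hangs at (290,243) in the top view, print toward the robot. The bystanders are in place. Numeric check of seat and board height, then hand in.

```bash
python3 - <<'E'
from h import *
from wm import rect
p,d,i=load('t23.png'); W=cloud(i,d)
rect(W,i,(265,315,225,258),.222,.245,.232,'boardtop'); rect(W,i,(270,305,190,215),.222,.24,.230,'bridge'); 
rect(W,i,(265,310,190,225),.265,.295,.28,'bartop')
cv2.imwrite('pics/c23.png',cv2.resize(p[185:260,260:330],None,fx=8,fy=8,interpolation=cv2.INTER_CUBIC)[:,:,::-1])
p,d,i=load('s23.png');cv2.imwrite('pics/c23s.png',cv2.resize(p[205:305,270:390],None,fx=5,fy=5,interpolation=cv2.INTER_CUBIC)[:,:,::-1])
E
```

```text
boardtop 186 medz 230.8 rect [527.4  25. ] [12.  88.8] mean [527.5  25.3] axis 93.11
bridge 114 medz 229.4 rect [610.9  30.6] [22.5 38.9] mean [613.1  30.4] axis 91.15
bartop 92 medz 278.1 rect [586.5  29.2] [11.9 39.5] mean [586.4  29. ] axis 94.02
```

View pics/c23.png

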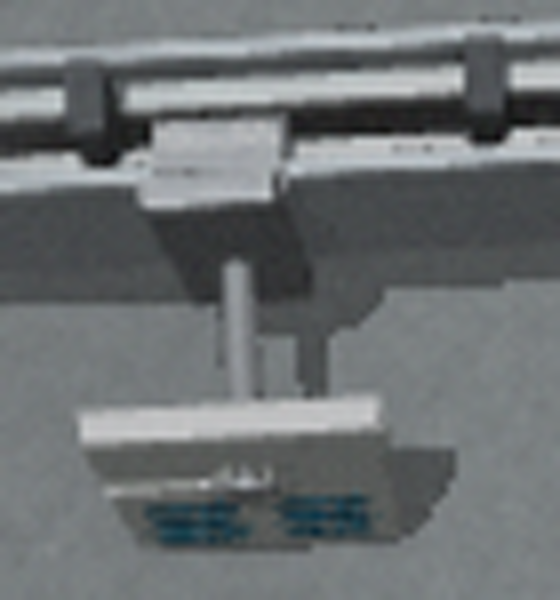

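View pics/c23s.png

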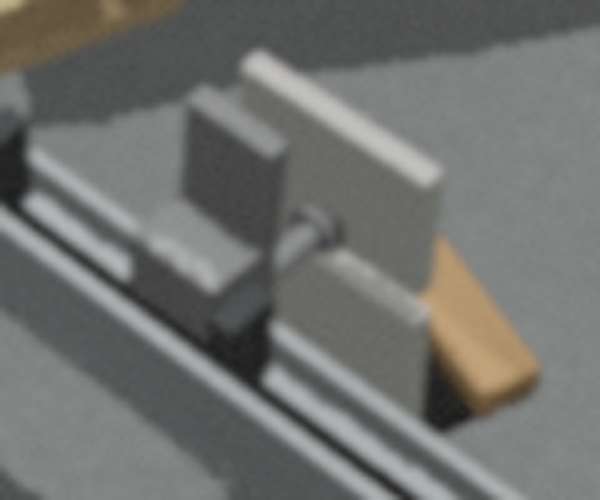

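```bash
python3 -c "
from workcell import ticket
print(ticket.job_done())"
```

```text
the job is handed in; nothing more can be done
None
```

I hooked the carrier on the conveyor rail between the two loading-bay dogs and hung the tall white slotted board on its pin. I then handed the job in at about 28 s. `job_done()` gave no verdict.

**Carrier:** The last checks put its bridge top at z 229 mm (nominal 230) and the carrier parallel to the rail. It leans roughly 3°, against the 2° given. It is fully down, but sits about 21 mm off the middle of the bay, with about 12 mm to the nearer dog.

**Board:** Its top is at 231 mm, which matches the pin being home in the notch. The print faces the robot. It settled 1–2 mm toward the pin's head from the neck's centre.

**Other things:** In the final pictures, the short board, squeegee, bottle, tray and blue boards look unmoved.

**What went wrong:**
- **Slip:** The carrier slipped in the jaws during my first fast transfer and was held only by one corner of the tab. I finished slowly, checking with pictures, and seated it from that weak grip, which is why it is off-centre.
- **Regrip:** I put the board back in its groove once and gripped it higher, so the gripper would clear the carrier bar.
- **Camera disagreement:** The top and wrist cameras differed by about 3–5 mm in absolute position. I used differences within one wrist picture for the fits.

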